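# Put the grinder batteries on charge behind the latched gate

## Task

Put the battery packs on charge: squeeze the thumb lever to lift the latch bar out of its catch, swing the dock's gate open, and slide every battery pack that is lying on the bench, contacts first, into a shoe of its own until the spring detent holds it fully home. Then swing the gate shut so that the latch bar is down in its catch again. Leave the other things on the bench where they are.

Things in the scene. Friction and masses are not known exactly. Their poses are not given: they have to be found in the camera images.
- dock: fixed charging dock, grey deck, aluminium rails; origin at bench height under the shut gate. Deck plate 8 mm thick, x -105 to +158, y -152 to +165 mm. Packs slide in along its +x. Four rails (y = -117, -39, 39, 117) make 3 shoes; pointed lead-ins from x 15, channels 67 mm wide from x 33; end stop at x 126, the grey housing, 64 mm high. In front of the gate (x -105 to -10) is a bare apron level with them
- gate (a joint): angle of the low barred gate (rad): 0 shut, grows counter-clockwise from above as it swings out over the apron to the dock's -x side; stop at 1.9; stays where it is left (friction 0.06 N m). Bars 8 mm thick, 14 to 58 mm above the bench; latch bar reaches 294 mm from the hinge. Shut, it bars the shoes' mouths and opens only with the latch bar lifted
- gate_hinge (a point): point on the gate's upright hinge axis, at bench height (dock frame x 0, y -135 mm); shut, the gate runs from here along the dock's +y
- latch (a joint): angle of the gravity latch, a bell crank on the gate (rad): 0 bar down in its catch, grows as the bar lifts, stop at 0.40; 0.18 frees the bar. It falls back by its own weight when let go, also at the open gate. The catch has a sloping outer face over which the bar rides when the gate is pushed shut
- thumb_lever (a point): middle of the latch's upright thumb paddle (20 mm across the gate, 10 along it, 36 high), 94 mm above the bench at rest, top at 112, pivot 44 mm below this point. Pushing it along the gate towards the grip post (and hinge) lifts the bar; it moves 17 mm to its stop, with under 2 N
- grip_post (a point): upper part of the fixed grip post on the gate (20 mm across the gate, 12 along it, top 112 mm above the bench); point 94 mm up, 167 mm from the hinge along the gate, 12 mm to its outer side. The thumb lever stands 46 mm farther from the hinge; both are 57 mm over their outer faces and can be squeezed together from above, fingers closing along the gate; the rest of the gate is below 60 mm
- shoe0 (a point): seat of shoe 0: where the middle of a pack's underside lies when it is fully home, on the deck (dock frame x = 80, y = -78 mm, z = 8); the pack's x then points along the dock's x. Lips over the foot flange: underside 12.5, top 16.5 mm above the deck
- detent0 (a joint): spring roller in the deck under the middle of shoe 0 (m): 0 up, 0.0035 pressed down by a pack on its way in; it snaps up into the notch under the pack when the pack is home (needs a push of roughly 5 to 12 N)
- shoe1 (a point): seat of shoe 1: where the middle of a pack's underside lies when it is fully home, on the deck (dock frame x = 80, y = 0 mm, z = 8); the pack's x then points along the dock's x. Lips over the foot flange: underside 12.5, top 16.5 mm above the deck
- detent1 (a joint): spring roller in the deck under the middle of shoe 1 (m): 0 up, 0.0035 pressed down by a pack on its way in; it snaps up into the notch under the pack when the pack is home (needs a push of roughly 5 to 12 N)
- shoe2 (a point): seat of shoe 2: where the middle of a pack's underside lies when it is fully home, on the deck (dock frame x = 80, y = 78 mm, z = 8); the pack's x then points along the dock's x. Lips over the foot flange: underside 12.5, top 16.5 mm above the deck
- detent2 (a joint): spring roller in the deck under the middle of shoe 2 (m): 0 up, 0.0035 pressed down by a pack on its way in; it snaps up into the notch under the pack when the pack is home (needs a push of roughly 5 to 12 N)
- pack_a: battery pack 90 (own x) x 64 (y) x 78 mm (z), about 0.42 kg, origin centre of underside. Foot flange 64 wide, 10 thick, with a 24 mm cross notch under its middle; grey case 52 wide up to z 46; black grip ridge on top, 70 long (x), 28 wide (y), z 46 to 78: pinch it across its width. Brass contacts on its +x end. May be absent
- pack_b: battery pack, the same shape and size as pack_a; may be absent
- pack_c: battery pack, the same shape and size as pack_a; may be absent
- punch: steel chasing punch, 120 mm, 9 mm thick; bystander, leave alone; origin at the centre of its underside
- file: file with wooden handle, 268 mm; bystander, leave alone; origin at the centre of its underside
- disc: brown sanding disc, 75 mm; bystander, leave alone; origin at the centre of its underside

How it is judged (in metres and radians):
On the way, in this order (a step that is already met when the one before it is completed fails the run):
1. the latch bar is lifted out of its catch while the gate is still shut (value of joint latch above 0.18 rad and value of joint gate below 0.08 rad), for 0.05 s.
2. the gate is swung wide open (value of joint gate above 1.1 rad), for 0.2 s.
3. every battery pack present is home in a shoe, contacts first, held by its detent (((distance between pack_a and shoe0 below 0.006 m and x of dock in the frame of pack_a below -0.06 m and value of joint detent0 below 0.002 m) or (distance between pack_a and shoe1 below 0.006 m and x of dock in the frame of pack_a below -0.06 m and value of joint detent1 below 0.002 m) or (distance between pack_a and shoe2 below 0.006 m and x of dock in the frame of pack_a below -0.06 m and value of joint detent2 below 0.002 m)) and ((distance between pack_b and shoe0 below 0.006 m and x of dock in the frame of pack_b below -0.06 m and value of joint detent0 below 0.002 m) or (distance between pack_b and shoe1 below 0.006 m and x of dock in the frame of pack_b below -0.06 m and value of joint detent1 below 0.002 m) or (distance between pack_b and shoe2 below 0.006 m and x of dock in the frame of pack_b below -0.06 m and value of joint detent2 below 0.002 m)) and ((distance between pack_c and shoe0 below 0.006 m and x of dock in the frame of pack_c below -0.06 m and value of joint detent0 below 0.002 m) or (distance between pack_c and shoe1 below 0.006 m and x of dock in the frame of pack_c below -0.06 m and value of joint detent1 below 0.002 m) or (distance between pack_c and shoe2 below 0.006 m and x of dock in the frame of pack_c below -0.06 m and value of joint detent2 below 0.002 m))), for 0.2 s.
4. the gate is shut and the latch bar is down in its catch (value of joint gate below 0.04 rad and value of joint latch below 0.06 rad), for 0.2 s.
At the end, for the whole second after the job is handed in: Every pack present lies within 6 mm of the seat of some shoe, contact end towards the charger housing, with that shoe's detent up (pressed less than 2 mm), at rest; gate within 0.04 rad of shut and latch bar down (latch below 0.06 rad) (all of step 3 and all of step 4 and linear speed of each of pack_a, pack_b, pack_c below 0.02 m/s); the robot touches nothing.
It fails at once if a bystander is moved more than 5 cm (distance of any of punch, file, disc from where it was at the start of the episode above 0.05 m).
Of pack_a, pack_b, pack_c only 2 to 3 are there at a start; the rules pass over those that are not, and their reading is None.
At some moment in a run one of pack_a, pack_b, pack_c may be knocked a few centimetres aside while the robot is not near it.
Once in a run the grip may slacken for a moment while it holds something.
It also fails if it takes over 210 s, if anything falls off the work surface, if the arm or the gripper's body presses on something with over 40 N, if the wrist force passes 120 N, or if a joint passes its speed limit or range.

## Robot

A 6-joint arm with a two-finger parallel gripper is mounted at the origin on a cart in front of the work surface, level with it; the furniture and walls round the work are solid. World frame = base frame: x ahead of the robot, y to its left, z up, the work surface at z = 0. Lengths are in m, angles in degrees, forces in N, time in s.
With the tool pointing down it reaches from about 0.3 to 0.75 m from the base axis. Payload 8.5 kg.
Tool frame: the origin (TCP) lies at the very end of the fingers, on their centre line; the grasp point (between the pads) lies grasp_offset behind it (grasp_offset is the distance from the TCP to the grasp point, in m); x points along the fingers, z is the direction in which the jaws open and shut, and the axes are right-handed (so a half turn about x gives the same grasp; the last joint's range is limited). The gripper opens to 85 mm and grips with 20 to 120 N. Pads are 22 mm wide; open, the fingers measure 114 mm over their backs; the gripper's body (76 mm by 85 mm) begins 54 mm behind the grasp point. The pads swing forward as they close: fully open they stand 13 mm farther back than shut.
Start: joints at [-79.143, 21.807, 74.336, -0, 83.858, -12.336], TCP at [0.217, -0.506, 0.231] pointing down, gripper open.
Joint ranges: [-178.18, 178.18], [-50.72, 133.34], [12.68, 142.11], [-81.47, 261.47], [9.98, 163.14], [-165.26, 165.26]. Speed limits (degrees/s): [136.94, 136.94, 180, 180, 180, 180].

## Interface

Orientations are given as a 3x3 rotation matrix whose columns are the frame's x, y, z axes.
In Python, from rig import observe, get_image, close_job, recognise, grasp_offset gives the robot as it stands.
- The arm moves only by the tool drive_tool, never from a script. Its argument "targets" is a list that holds one entry, the list of rows, each a list of 7 numbers: the shift along the tool's x, y, z in units of 50 mm (1.0 is 50 mm), then the turn, a rotation vector about the tool's x, y, z in rad, then the opening, from -1 (shut) to 1 (fully open), so that 0 is half open. A call has 1 to 5 rows; each row shifts and turns the commanded pose from where the row before left it, along the tool's axes as they then stand; what a row does not reach is not made up. A row lasts 1/10 s, in which the tool goes at most 50 mm and 8.59 degrees, less where a joint would pass 70% of its speed; a pose out of reach is approached as far as the arm can. A call is refused whole if a number of a shift passes 1 or a number of a turn 0.15, either way. A call with a gripper value outside its range is refused whole. The fingers move at their own pace and stop on an object; "force" is the grip in N (left out, the last holds). Time passes only in rows, so rows that do not move let the fingers close. It gives the time, the measured TCP pose, the force and the opening at its end, in the units of the state.
- observe(): the state, without advancing time (a new reading comes with each control period).
- get_image(name): name is "scene" or "top"; returns a dict with "image" (480x640x3 uint8, red, green, blue), "fx", "fy", "cx", "cy" (pixels), "k1" (the pictures are not rectified: a ray, as slopes to the right and down, at radius r is drawn at 1 + k1 r^2 times it, then the intrinsics apply), "rvec" (rotation vector, rad) and "tvec" (3), from world to camera coordinates, as OpenCV has them. Camera axes: x right, y down, z forward; pixel columns grow to the right and rows downward; lengths in m; the calibration is good to about 2 mm. A picture is of the moment at which its call begins. There is no depth.
- close_job(): hands the job in, once; it reports no verdict.
Trained networks look in a picture, given as the dict that the camera call returned (one of the last four; its "shot" number tells which), for a name from the list of things; names that differ only in an ending like _2 or _b are one class to them, and where a whole thing is asked for, a point or a joint stands for the part that bears it (a point fixed in the world has none). Each returns a list of dicts, best first, with "p" (0 to 1); they miss things now and then, are a little off and sometimes report something else, mostly with a low value. They report only what shows in the picture. A call takes as long as a camera call.
- recognise(label, picture): "at" ([column, row] as shares, 0 to 1, of the picture: columns of its width, rows of its height, amid what is visible of it).
The state is a dict: "time_s": time; "q": joint angles; "qvel": joint speeds; "joint_efforts": joint torques, N m; "position": TCP position; "tool_rot": TCP orientation; "ft_force": force on the tool from outside, world axes, zero at the start; "wrist_torque": the same for the moment, N m; "grip_width": finger opening in m.
Only numpy, scipy, OpenCV 4.12 (cv2) and the standard library are available. Lean on these libraries where they do the work, as an engineer would, in place of code of your own. Each camera call takes 0.05 s, during which the arm holds its last target.

## Working session

There is one attempt and no reset: what is moved stays moved. The work goes in short steps, Python scripts to look and compute and a tool call to move; the robot and the scene stay as the last step left them, time stands still between calls to the robot, and variables do not carry over. Pictures are saved under pics/ and viewed, and the job is handed in when it is done.

Besides the shell and the picture viewer there is one more tool, called after ">>>" as name(argument=value, ...), one argument or row to a line, values as JSON. drive_tool: Moves the arm, as the interface text tells. Its arguments: {"type":"object","properties":{"targets":{"type":"array"},"force":{"type":"number"}},"required":["targets"]}

```bash
mkdir -p pics; ls; python3 - <<'E'
from rig import observe,get_image,grasp_offset
import cv2
print(grasp_offset, observe())
for n in("scene","top"):
    p=get_image(n); cv2.imwrite(f"pics/{n}0.png",p["image"][:,:,::-1])
    print({k:v for k,v in p.items() if k!="image"})
E
```

```text
pics
0.0187 {'time_s': 0.0, 'q': array([-7.91418545e+01,  2.18426904e+01,  7.43860658e+01, -4.31708480e-04,
        8.38602380e+01, -1.23352422e+01]), 'qvel': array([ 0.02318178, -0.05978005, -0.01335994, -0.0675787 ,  0.02829147,
        0.03018556]), 'joint_efforts': array([-7.79569177e-05, -4.48462987e+01, -2.31276280e+01, -1.89272746e-04,
        4.77425128e-03,  5.44903727e-06]), 'position': array([ 0.21655103, -0.50523903,  0.23068814]), 'tool_rot': array([[-2.99954083e-04,  9.19180525e-01,  3.93836352e-01],
       [ 1.52402220e-03,  3.93836333e-01, -9.19179319e-01],
       [-9.99998794e-01,  3.24503754e-04, -1.51898434e-03]]), 'ft_force': array([-0.03861051,  1.66488935,  0.02572926]), 'wrist_torque': array([-0.03027834,  0.00286356, -0.04736872]), 'grip_width': 0.08528483435388821}
{'fx': 435.32041029873994, 'fy': 435.32041029873994, 'cx': 324.1964965463609, 'cy': 239.5392165111437, 'k1': 0.005399391212501641, 'rvec': array([ 0.68866889, -2.42151141,  1.33687295]), 'tvec': array([0.49383097, 0.21509185, 0.94950663]), 'shot': 1}
{'fx': 605.5717159992428, 'fy': 605.5717159992428, 'cx': 331.06422917539606, 'cy': 246.15115413534096, 'k1': -0.17960389318638237, 'rvec': array([ 2.19656248, -2.13233558,  0.14271654]), 'tvec': array([-0.00429851,  0.56245092,  1.58525367]), 'shot': 2}
```

View pics/scene0.png

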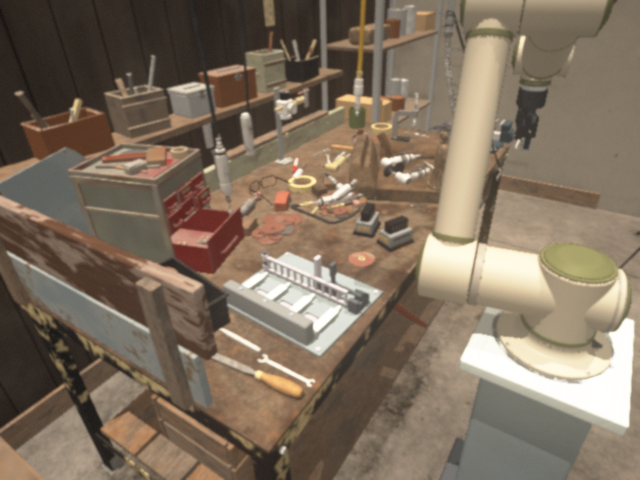

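View pics/top0.png

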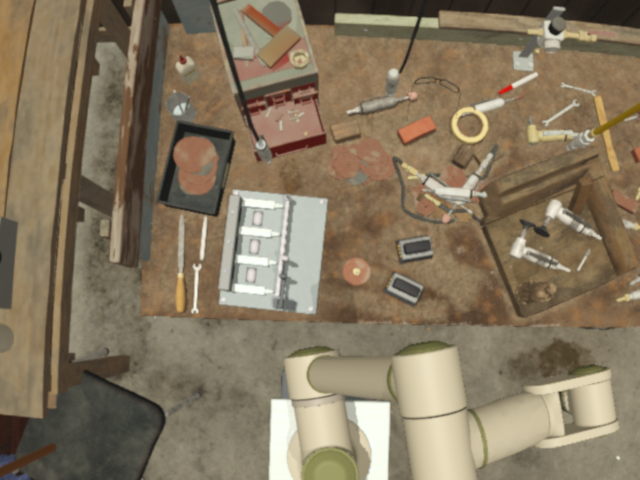

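```bash
cat > h.py <<'E'
import numpy as np, cv2
from rig import observe,get_image,recognise,grasp_offset
def K(p): return np.array([[p["fx"],0,p["cx"]],[0,p["fy"],p["cy"]],[0,0,1.]]), np.array([p["k1"],0,0,0.])
def proj(p,X):
    k,d=K(p); return cv2.projectPoints(np.float64(X).reshape(-1,1,3),p["rvec"],p["tvec"],k,d)[0][:,0]
def back(p,uv,z):
    k,d=K(p); R=cv2.Rodrigues(p["rvec"])[0]; C=-R.T@p["tvec"]
    n=cv2.undistortPoints(np.float64(uv).reshape(-1,1,2),k,d)[:,0]
    r=np.c_[n,np.ones(len(n))]@R
    return C+r*((z-C[2])/r[:,2])[:,None]
def shot(n,name=None,crop=None,s=1):
    p=get_image(n)
    if name: save(p,name,crop,s)
    return p
def save(p,name,crop=None,s=1,im=None):
    im=(p["image"] if im is None else im)[:,:,::-1]
    if crop: x0,y0,x1,y1=crop; im=im[y0:y1,x0:x1]
    cv2.imwrite(f"pics/{name}.png",cv2.resize(im,None,fx=s,fy=s,interpolation=cv2.INTER_CUBIC))
E
python3 - <<'E'
from h import *
p=shot("top","t1",(200,170,360,320),5)
q=shot("top","t2",(320,210,480,330),5)
s=shot("scene","s1",(200,190,420,360),3.6)
for l in["pack_a","disc","punch","file","thumb_lever","grip_post","dock","gate_hinge","gate"]:
    for n,im in(("top",p),("scene",s)):
        print(l,n,[(round(d["p"],2),np.round(np.array(d["at"])*[640,480],1)) for d in recognise(l,im)[:5]])
E
```

```text
pack_a top [(0.97, array([398.9, 288.5])), (0.59, array([415.9, 247.8]))]
pack_a scene [(0.6, array([365.7, 224. ])), (0.57, array([315.2, 279.1])), (0.56, array([396.4, 232.9]))]
disc top [(0.85, array([356.8, 272.4])), (0.39, array([273.7, 248.2]))]
disc scene [(0.68, array([362. , 257.4]))]
punch top [(0.67, array([202.5, 239.6])), (0.55, array([281.8, 263.9]))]
punch scene [(0.69, array([242.4, 341. ])), (0.66, array([300.5, 297.6]))]
file top [(0.61, array([178.6, 273.2]))]
file scene [(0.58, array([268.1, 379.6]))]
thumb_lever top [(0.43, array([284., 263.]))]
thumb_lever scene [(0.69, array([339.1, 282. ])), (0.5, array([317.9, 279.5]))]
grip_post top [(0.67, array([282.6, 260.8]))]
grip_post scene [(0.95, array([316.8, 278.2]))]
dock top [(0.83, array([272. , 252.4]))]
dock scene [(0.58, array([303.4, 302.1]))]
gate_hinge top [(0.86, array([280.6, 260.4]))]
gate_hinge scene [(0.57, array([314.8, 280.2]))]
gate top [(0.92, array([282.8, 263. ]))]
gate scene [(0.57, array([317.1, 276.9]))]
```

```bash
python3 - <<'E'
from h import *
import cv2
E
ls pics
```

```text
s1.png
scene0.png
t1.png
t2.png
top0.png
```

View pics/t1.png

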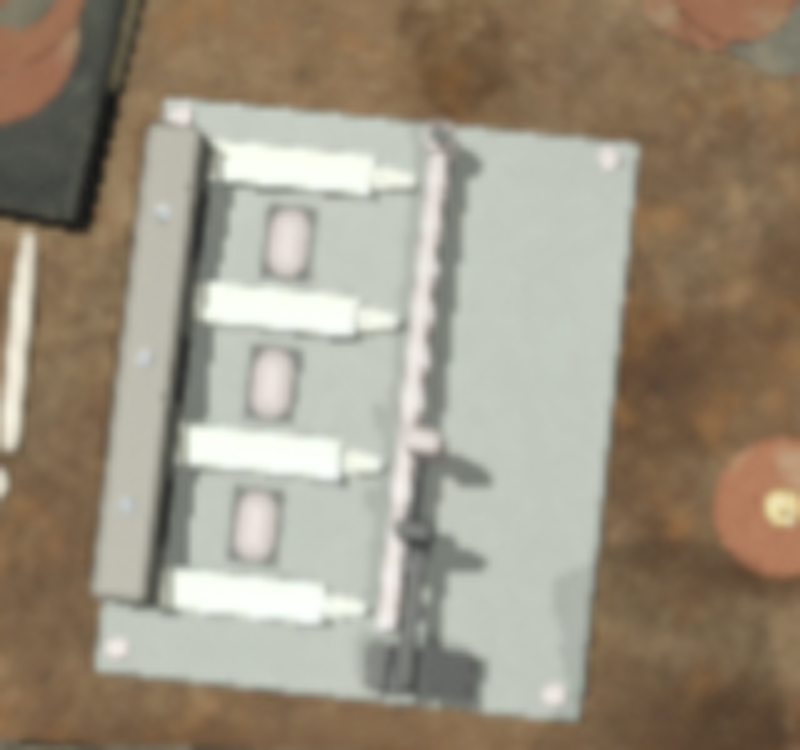

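View pics/t2.png

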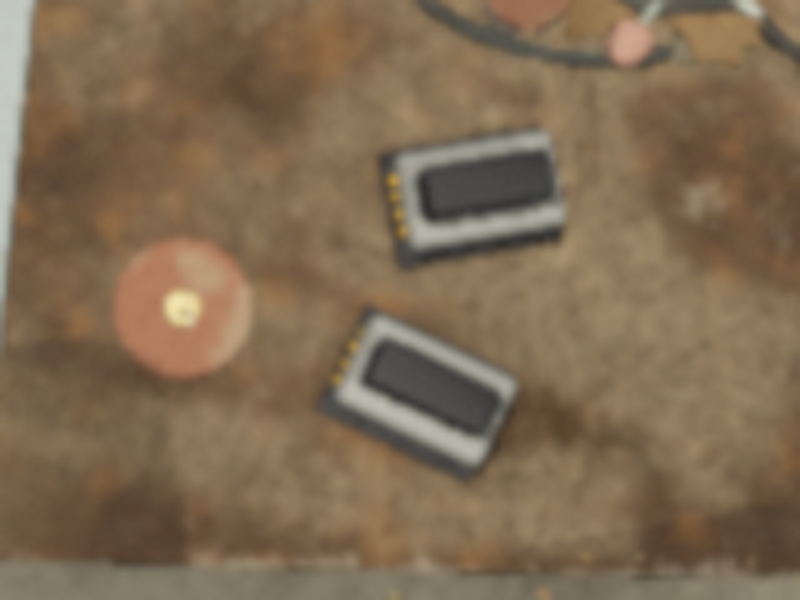

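View pics/s1.png

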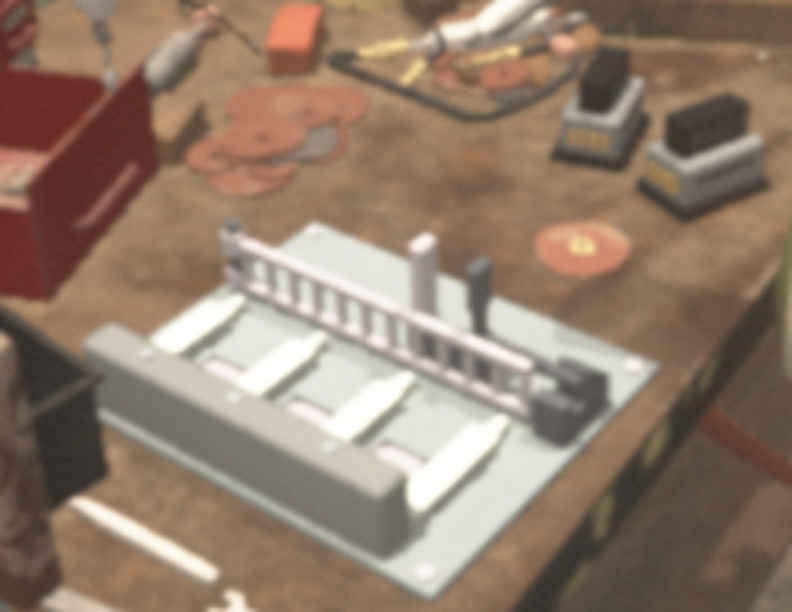

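```bash
cat >> h.py <<'E'
from scipy.optimize import least_squares
def T2(v,P):
    P=np.float64(P); c,s=np.cos(v[2]),np.sin(v[2]); return np.c_[v[0]+c*P[:,0]-s*P[:,1], v[1]+s*P[:,0]+c*P[:,1], P[:,2]]
def fit(v0,obs): # obs list of (pic, localpts, pix)
    f=lambda v: np.concatenate([(proj(p,T2(v,P))-np.float64(uv)).ravel() for p,P,uv in obs])
    r=least_squares(f,v0,loss="soft_l1"); return r.x,f(r.x).reshape(-1,2)
def box(lx,ly,z): return [[lx/2,-ly/2,z],[-lx/2,-ly/2,z],[-lx/2,ly/2,z],[lx/2,ly/2,z]]
def c2p(uv,x0,y0,s): return (np.float64(uv)+.5)/s-.5+[x0,y0]
E
python3 - <<'E'
from h import *
p=get_image("top"); s=get_image("scene")
uv=c2p([(165,98),(640,143),(580,720),(95,672)],200,170,5)
P=[[.158,-.152,.008],[-.105,-.152,.008],[-.105,.165,.008],[.158,.165,.008]]
su=c2p([(315,223),(660,366),(430,597)],200,190,3.6)
print(back(p,uv,.008)); print(back(s,su,.008))
d,r=fit([.5,.15,1.5],[(p,P,uv),(s,[P[1],P[2],P[3]],su)])
print(d,np.degrees(d[2]),r.round(1).tolist())
for rd in ([(418,168),(548,150),(556,200),(428,220)],[(378,340),(502,395),(492,432),(365,382)]):
    u=c2p(rd,320,210,5); 
    B=box(.07,.028,.078); w=back(p,u,.078); print(w.round(4).tolist())
    v,r=fit([*w.mean(0)[:2],np.pi/2],[(p,B,u)]); print(v,np.degrees(v[2]),r.round(1).tolist())
np.save("dock.npy",d)
E
```

```text
[[0.71542323 0.28834294 0.008     ]
 [0.69773238 0.02547716 0.008     ]
 [0.38178901 0.04839094 0.008     ]
 [0.3989251  0.31117541 0.008     ]]
[[0.69463456 0.026191   0.008     ]
 [0.37982253 0.04934332 0.008     ]
 [0.40042737 0.31043621 0.008     ]]
[0.55279264 0.14135515 1.49841422] 85.8528109526367 [[0.1, -0.1], [-0.1, 0.3], [-0.1, 0.4], [0.1, -0.3], [-0.5, -0.3], [-0.2, -0.3], [0.2, 0.3]]
[[0.5705, -0.1753, 0.078], [0.5821, -0.2439, 0.078], [0.5559, -0.2484, 0.078], [0.5433, -0.181, 0.078]]
[ 0.56295478 -0.21214749  1.74848995] 100.18109438819651 [[-0.0, -0.0], [0.1, -0.3], [0.3, 0.2], [-0.3, 0.1]]
[[0.4799, -0.1559, 0.078], [0.4531, -0.2212, 0.078], [0.4337, -0.2162, 0.078], [0.4579, -0.1495, 0.078]]
[ 0.45651697 -0.18568997  1.22969323] 70.4562319313533 [[0.6, -0.6], [0.9, -1.9], [-0.9, 0.8], [-0.6, 1.1]]
```

```bash
cat >> h.py <<'E'
def draw(p,pts,im,col,r=2):
    for u in proj(p,pts): cv2.circle(im,tuple(int(round(a*4)) for a in u),r,col,-1,shift=2)
def packpts(v):
    L=[]
    for lx,ly,z in((.09,.064,0),(.09,.064,.01),(.07,.028,.078)): L+=box(lx,ly,z)
    return T2([*v],L)
def yawR(a): # a deg: direction of tool z
    a=np.radians(a); z=np.array([np.cos(a),np.sin(a),0]); x=np.array([0,0,-1.]); return np.c_[x,np.cross(z,x),z]
from scipy.spatial.transform import Rotation as Ro
def rows(wps,op,P=None,R=None):
    if P is None:
        o=observe(); P,R=o["position"],o["tool_rot"]
    out=[]
    for (t,a) in wps:
        Rt=yawR(a); s=R.T@(np.float64(t)-P)/.05; w=Ro.from_matrix(R.T@Rt).as_rotvec()
        out.append([round(float(v),2) for v in s]+[round(float(v),3) for v in w]+[op])
        P=P+R@(np.array(out[-1][:3])*.05); R=R@Ro.from_rotvec(out[-1][3:6]).as_matrix()
    mx=np.abs(np.array(out)); 
    for i in range(0,len(out),5): print(str(out[i:i+5]).replace(" ",""))
    print("max",mx[:,:3].max(),mx[:,3:6].max())
def line(t,a,op,n=None,tol=.9):
    o=observe(); P,R=o["position"],o["tool_rot"]; a0=np.degrees(np.arctan2(R[1,2],R[0,2]))
    da=(a-a0+180)%360-180; d=np.float64(t)-P
    if n is None: n=int(max(np.ceil(np.linalg.norm(d)/(.05*tol)),np.ceil(abs(da)/7.5),1))
    rows([(P+d*i/n,a0+da*i/n) for i in range(1,n+1)],op)
E
python3 - <<'E'
from h import *
d=np.load("dock.npy")
p=get_image("top"); s=get_image("scene")
k=np.array([[-.012,.032,.112],[-.012,.078,.112],[0,-.135,.058],[0,.1,.058]])
dp=[[.158,-.152,.008],[-.105,-.152,.008],[-.105,.165,.008],[.158,.165,.008]]
for n,q in(("top",p),("scene",s)):
    im=q["image"].copy(); draw(q,T2(d,k),im,(255,0,0)); draw(q,T2(d,dp),im,(0,0,255))
    draw(q,packpts([.563,-.212,1.748]),im,(0,255,0));draw(q,packpts([.4565,-.1857,1.2297]),im,(0,255,0))
    save(q,"ov_"+n,(200,170,460,330) if n=="top" else (210,190,430,350),3,im)
print("disc",back(p,[[356.8,272.4]],.005), T2(d,[[-.012,.0465,0]]),"hinge",T2(d,[[0,-.135,0]]))
x=T2(d,[[-.012,.0465,0]])[0]; line([x[0],x[1],.22],np.degrees(d[2])-90,1)
E
```

```text
disc [[ 0.49630537 -0.05969727  0.005     ]] [[0.50554657 0.1327494  0.        ]] hinge [[0.68743915 0.1315921  0.        ]]
[[0.01,0.65,-0.59,-0.068,-0.0,0.0,1],[0.02,0.68,-0.55,-0.069,-0.0,-0.0,1],[0.01,0.72,-0.49,-0.068,-0.0,-0.0,1],[0.02,0.76,-0.45,-0.068,-0.0,-0.0,1],[0.01,0.78,-0.4,-0.069,-0.0,-0.0,1]]
[[0.02,0.8,-0.34,-0.068,-0.0,-0.0,1],[0.01,0.83,-0.28,-0.068,-0.0,-0.0,1],[0.01,0.85,-0.23,-0.069,-0.0,-0.0,1],[0.02,0.86,-0.17,-0.068,-0.0,-0.0,1],[0.01,0.87,-0.11,-0.069,-0.0,-0.0,1]]
[[0.02,0.87,-0.05,-0.068,-0.0,-0.0,1],[0.01,0.88,0.01,-0.068,-0.0,-0.0,1],[0.01,0.87,0.07,-0.069,-0.0,-0.0,1],[0.02,0.86,0.13,-0.068,-0.0,-0.0,1],[0.01,0.86,0.19,-0.068,-0.0,-0.0,1]]
[[0.02,0.84,0.24,-0.069,-0.0,-0.0,1]]
max 0.88 0.069
```

View pics/ov_top.png

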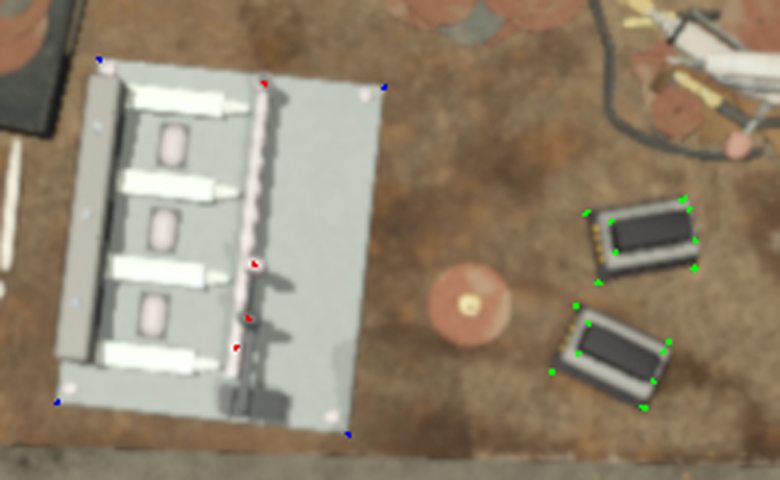

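View pics/ov_scene.png

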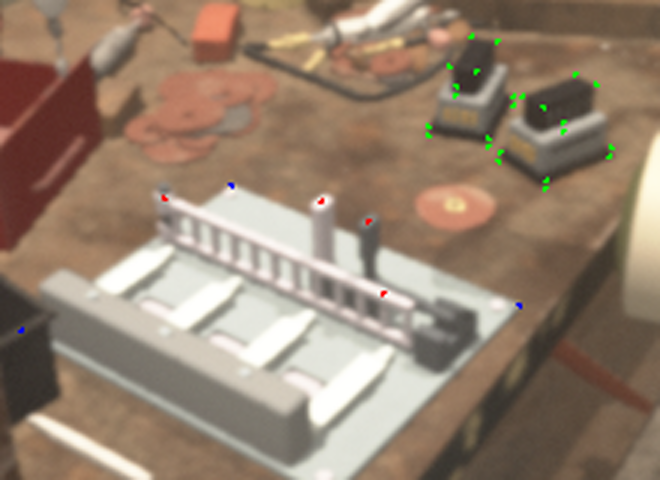

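>>> drive_tool(
  targets=[
    [[0.01,0.65,-0.59,-0.068,0,0,1],[0.02,0.68,-0.55,-0.069,0,0,1],[0.01,0.72,-0.49,-0.068,0,0,1],[0.02,0.76,-0.45,-0.068,0,0,1],[0.01,0.78,-0.4,-0.069,0,0,1]],
  ],
)

```text
time_s: 1.85
position: [0.3073, -0.3042, 0.2279]
tool_rot: [[0.0, 0.732, 0.681], [-0.0, 0.681, -0.732], [-1.0, 0.0, 0.0]]
ft_force: [0.3, -0.8, 0.3]
grip_width: 0.0851
```

>>> drive_tool(
  targets=[
    [[0.02,0.8,-0.34,-0.068,0,0,1],[0.01,0.83,-0.28,-0.068,0,0,1],[0.01,0.85,-0.23,-0.069,0,0,1],[0.02,0.86,-0.17,-0.068,0,0,1],[0.01,0.87,-0.11,-0.069,0,0,1]],
  ],
)

```text
time_s: 2.35
position: [0.3976, -0.1047, 0.2245]
tool_rot: [[0.001, 0.461, 0.887], [-0.0, 0.887, -0.461], [-1.0, -0.0, 0.001]]
ft_force: [0.4, -0.6, 0.3]
grip_width: 0.0854
```

>>> drive_tool(
  targets=[
    [[0.02,0.87,-0.05,-0.068,0,0,1],[0.01,0.88,0.01,-0.068,0,0,1],[0.01,0.87,0.07,-0.069,0,0,1],[0.02,0.86,0.13,-0.068,0,0,1],[0.01,0.86,0.19,-0.068,0,0,1]],
  ],
)

```text
time_s: 2.85
position: [0.4881, 0.0947, 0.2209]
tool_rot: [[0.0, 0.138, 0.99], [-0.0, 0.99, -0.138], [-1.0, -0.0, 0.0]]
ft_force: [0.7, -1.4, -0.6]
grip_width: 0.0854
```

>>> drive_tool(
  targets=[
    [[0.02,0.84,0.24,-0.069,0,0,1],[0,0,0,0,0,0,1],[0,0,0,0,0,0,1]],
  ],
)

```text
time_s: 3.15
position: [0.5053, 0.1333, 0.2195]
tool_rot: [[-0.001, 0.071, 0.998], [-0.0, 0.998, -0.071], [-1.0, -0.0, -0.001]]
ft_force: [-0.2, 0.2, -0.2]
grip_width: 0.0856
```

```bash
python3 - <<'E'
from h import *
d=np.load("dock.npy")
x=T2(d,[[-.012,.0465,0]])[0]; line([x[0],x[1],.08],np.degrees(d[2])-90,1,4); print(observe()["position"],observe()["ft_force"])
E
```

```text
[[0.7,-0.0,0.0,0.0,-0.001,0.0,1],[0.69,-0.01,0.0,0.001,0.0,0.0,1],[0.7,0.0,0.0,0.0,0.0,0.0,1],[0.7,-0.0,0.01,0.001,0.0,0.0,1]]
max 0.7 0.001
[0.50528642 0.133313   0.2194946 ] [-0.20197794  0.21175011 -0.20020138]
```

>>> drive_tool(
  targets=[
    [[0.7,-0.01,0,0,0,0,1],[0.7,0,0.01,0,0,0,1],[0.7,0,0,0,0,0,1],[0.7,0,0,0,0,0,1],[0,0,0,0,0,0,1]],
  ],
)

```text
time_s: 3.65
position: [0.5035, 0.1308, 0.0768]
tool_rot: [[-0.008, 0.074, 0.997], [-0.0, 0.997, -0.074], [-1.0, -0.001, -0.008]]
ft_force: [-0.9, -0.2, 0.7]
grip_width: 0.0856
```

```bash
python3 - <<'E'
from h import *
shot("scene","g1",(210,190,430,350),3.6)
E
```

```text
(no output)
```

View pics/g1.png

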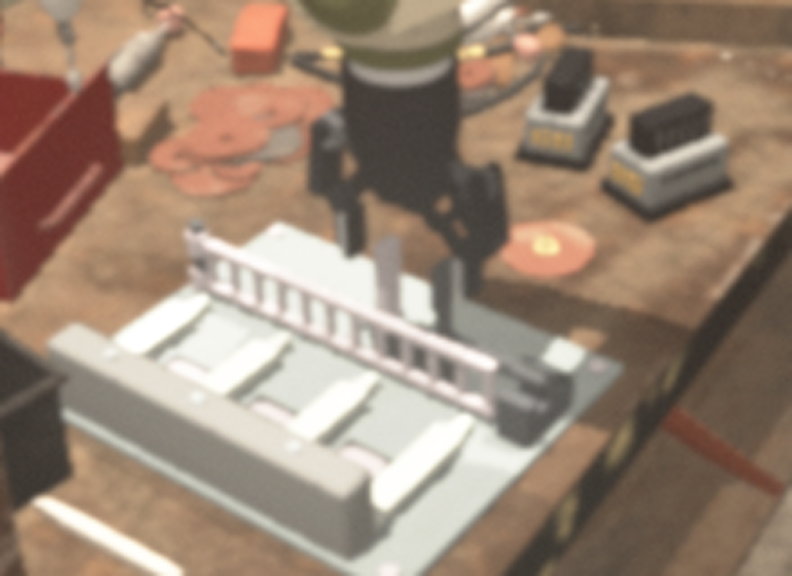

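>>> drive_tool(
  targets=[
    [[0,0.02,0.02,0,0,0,-0.2],[0,0,0,0,0,0,-0.2],[0,0,0,0,0,0,-0.2],[0,0,0,0,0,0,-0.2],[0,0,0,0,0,0,-0.2]],
  ],
  force=25,
)

```text
time_s: 4.2
position: [0.5056, 0.1332, 0.0816]
tool_rot: [[-0.002, 0.072, 0.997], [-0.0, 0.997, -0.072], [-1.0, -0.0, -0.002]]
ft_force: [-7.6, -0.3, 15.8]
grip_width: 0.0412
```

```bash
python3 - <<'E'
from h import *
shot("scene","g2",(210,190,430,350),3.6); print(observe()["position"],observe()["grip_width"])
E
```

```text
[0.50553908 0.13322413 0.08156367] 0.04132992826914242
```

View pics/g2.png

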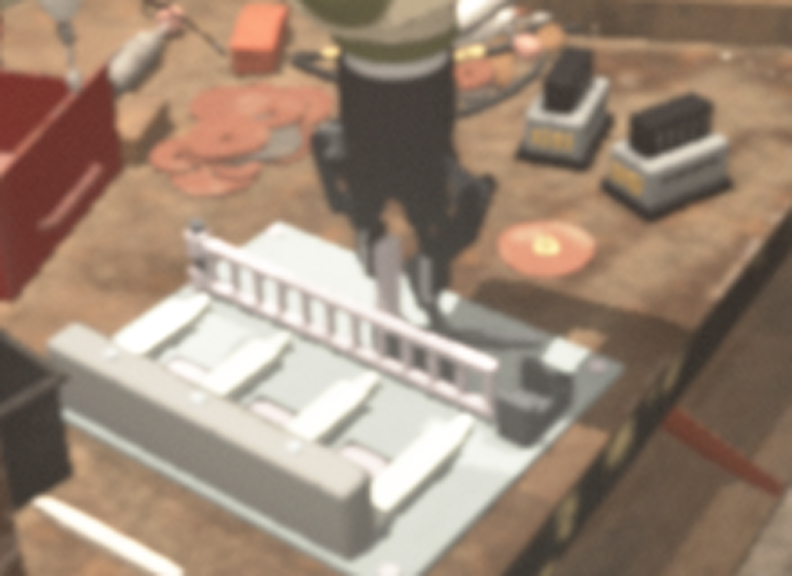

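```bash
cat > arc.py <<'E'
from h import *
import sys
def arc(P0,a0,angs,op):
    d=np.load("dock.npy"); h=T2(d,[[0,-.135,0]])[0]
    rel=P0-h; W=[]
    for t in angs:
        c,s=np.cos(t),np.sin(t); W.append((np.array([h[0]+c*rel[0]-s*rel[1],h[1]+s*rel[0]+c*rel[1],P0[2]]),a0+np.degrees(t)))
    rows(W,op)
if __name__=="__main__":
    o=observe(); R=o["tool_rot"]; arc(o["position"],np.degrees(np.arctan2(R[1,2],R[0,2])),np.linspace(0,1.45,21)[1:],-.2)
E
python3 arc.py
```

```text
[[-0.0,-0.26,0.03,-0.072,-0.002,0.0,-0.2],[0.0,-0.26,0.02,-0.073,-0.0,0.0,-0.2],[0.0,-0.27,0.03,-0.072,-0.0,0.0,-0.2],[0.0,-0.26,0.02,-0.073,-0.0,0.0,-0.2],[0.0,-0.26,0.03,-0.072,-0.0,0.0,-0.2]]
[[0.0,-0.26,0.03,-0.073,-0.0,0.0,-0.2],[0.0,-0.27,0.02,-0.072,-0.0,-0.0,-0.2],[0.0,-0.26,0.03,-0.073,-0.0,-0.0,-0.2],[-0.0,-0.26,0.02,-0.072,-0.0,-0.0,-0.2],[-0.0,-0.26,0.03,-0.073,-0.0,-0.0,-0.2]]
[[-0.0,-0.27,0.03,-0.072,-0.0,-0.0,-0.2],[-0.0,-0.26,0.02,-0.073,-0.0,-0.0,-0.2],[-0.0,-0.26,0.03,-0.072,-0.0,-0.0,-0.2],[-0.0,-0.26,0.02,-0.073,-0.0,-0.0,-0.2],[-0.0,-0.27,0.03,-0.072,-0.0,-0.0,-0.2]]
[[-0.0,-0.26,0.03,-0.073,-0.0,-0.0,-0.2],[-0.0,-0.26,0.02,-0.072,-0.0,-0.0,-0.2],[-0.0,-0.26,0.03,-0.073,-0.0,-0.0,-0.2],[-0.0,-0.27,0.03,-0.072,-0.0,-0.0,-0.2],[-0.0,-0.26,0.02,-0.073,-0.0,-0.0,-0.2]]
max 0.27 0.073
```

>>> drive_tool(
  targets=[
    [[0,-0.26,0.03,-0.072,0,0,-0.2],[0,-0.26,0.02,-0.073,0,0,-0.2],[0,-0.27,0.03,-0.072,0,0,-0.2],[0,-0.26,0.02,-0.073,0,0,-0.2],[0,-0.26,0.03,-0.072,0,0,-0.2]],
  ],
)

```text
time_s: 4.75
position: [0.5165, 0.0678, 0.0816]
tool_rot: [[-0.003, -0.29, 0.957], [-0.001, 0.957, 0.29], [-1.0, -0.0, -0.003]]
ft_force: [-8.4, -3.0, 16.6]
grip_width: 0.0411
```

```bash
python3 - <<'E'
from h import *
shot("scene","g3",(210,190,430,350),3.6); print(observe()["position"],observe()["grip_width"],observe()["ft_force"])
E
```

```text
[0.5172037  0.06609648 0.08157658] 0.041297425928045174 [-9.38021736 -2.88551291 19.44233145]
```

View pics/g3.png

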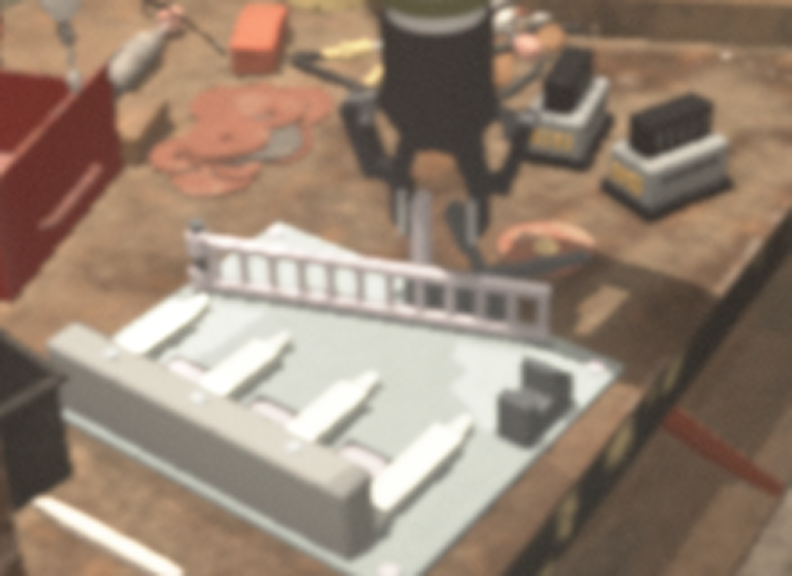

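Gate is swinging, bar lifted clear of the catch (catch at ~(535,405) empty).

>>> drive_tool(
  targets=[
    [[0,-0.26,0.03,-0.073,0,0,-0.2],[0,-0.27,0.02,-0.072,0,0,-0.2],[0,-0.26,0.03,-0.073,0,0,-0.2],[0,-0.26,0.02,-0.072,0,0,-0.2],[0,-0.26,0.03,-0.073,0,0,-0.2]],
  ],
)

```text
time_s: 5.3
position: [0.5502, 0.0106, 0.0817]
tool_rot: [[-0.003, -0.611, 0.792], [-0.003, 0.792, 0.611], [-1.0, -0.001, -0.004]]
ft_force: [-8.8, -6.1, 13.4]
grip_width: 0.0412
```

>>> drive_tool(
  targets=[
    [[0,-0.26,0.03,-0.073,0,0,-0.2],[0,-0.27,0.02,-0.072,0,0,-0.2],[0,-0.26,0.03,-0.073,0,0,-0.2],[0,-0.26,0.02,-0.072,0,0,-0.2],[0,-0.26,0.03,-0.073,0,0,-0.2]],
  ],
)

```text
time_s: 5.8
position: [0.6024, -0.0308, 0.0818]
tool_rot: [[-0.0, -0.852, 0.523], [-0.005, 0.523, 0.852], [-1.0, -0.002, -0.004]]
ft_force: [-5.7, -6.3, 9.1]
grip_width: 0.0413
```

>>> drive_tool(
  targets=[
    [[0,-0.26,0.03,-0.073,0,0,-0.2],[0,-0.27,0.02,-0.072,0,0,-0.2],[0,-0.26,0.03,-0.073,0,0,-0.2],[0,-0.26,0.02,-0.072,0,0,-0.2],[0,-0.26,0.03,-0.073,0,0,-0.2]],
  ],
)

```text
time_s: 6.3
position: [0.6655, -0.0507, 0.0819]
tool_rot: [[0.002, -0.982, 0.187], [-0.004, 0.187, 0.982], [-1.0, -0.002, -0.004]]
ft_force: [-3.2, -4.2, 5.6]
grip_width: 0.0412
```

```bash
python3 - <<'E'
from h import *
shot("scene","g4",(210,190,430,350),3.6); shot("top","g4t",(200,170,460,330),3); print(observe()["position"],observe()["grip_width"],observe()["ft_force"])
E
```

```text
[ 0.66644277 -0.05075573  0.08190989] 0.04096703119535684 [-4.64435109 -5.45645247  7.47155418]
```

View pics/g4.png

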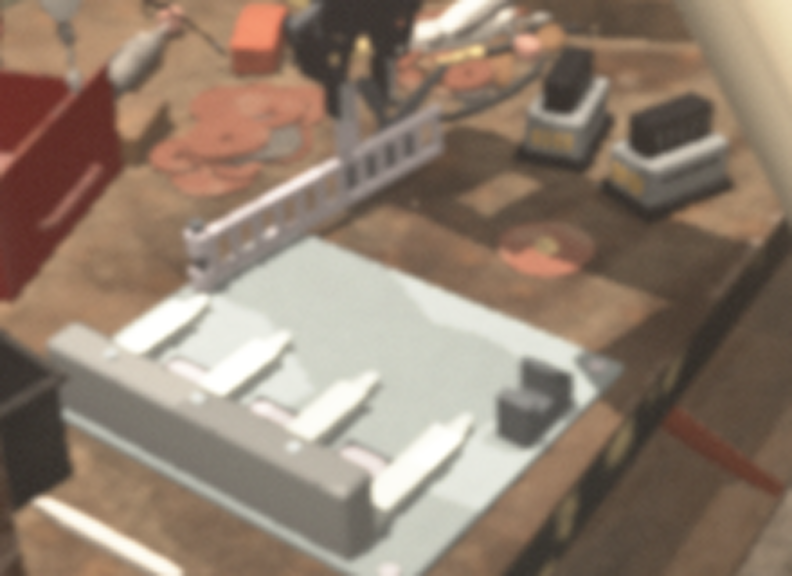

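View pics/g4t.png

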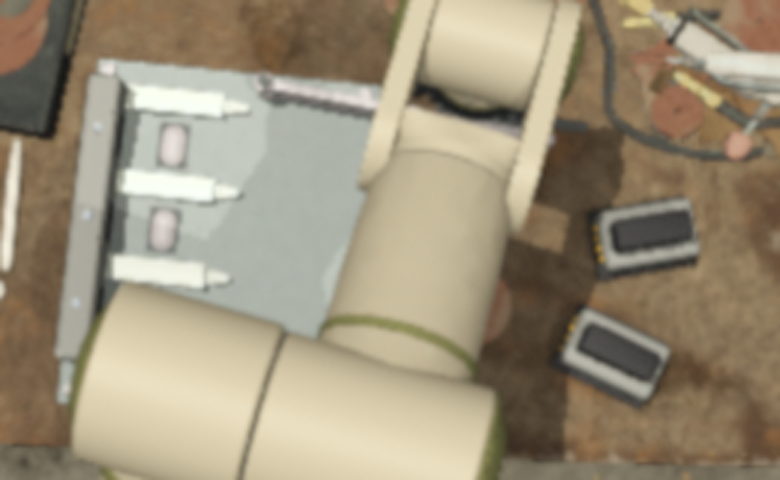

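>>> drive_tool(
  targets=[
    [[0,0,0,0,0,0,1],[0,0,0,0,0,0,1],[0,0,0,0,0,0,1],[0,0,0,0,0,0,1],[-0.3,0,0,0,0,0,1]],
  ],
)

```text
time_s: 6.9
position: [0.6638, -0.0482, 0.0931]
tool_rot: [[-0.004, -0.982, 0.191], [0.001, 0.191, 0.982], [-1.0, 0.004, 0.001]]
ft_force: [-0.0, -0.6, -0.6]
grip_width: 0.0858
```

>>> drive_tool(
  targets=[
    [[-0.6,0,0,0,0,0,1],[-0.8,0,0,0,0,0,1],[-0.8,0,0,0,0,0,1]],
  ],
)

```text
time_s: 7.2
position: [0.6646, -0.0483, 0.206]
tool_rot: [[-0.001, -0.982, 0.19], [0.001, 0.19, 0.982], [-1.0, 0.001, 0.0]]
ft_force: [0.9, -1.0, -0.3]
grip_width: 0.0854
```

```bash
python3 - <<'E'
from h import *
print(observe()["position"])
# to above lower pack, yaw tool z = pack yaw+-90
line([.4565,-.1857,.2],np.degrees(1.2297)-90,1)
E
```

```text
[ 0.6645503  -0.04831093  0.20603477]
[[0.01,0.25,-0.25,0.123,0.0,-0.001,1],[0.01,0.23,-0.28,0.123,0.0,-0.0,1],[0.01,0.18,-0.3,0.123,0.0,-0.0,1],[0.0,0.15,-0.33,0.123,0.0,-0.0,1],[0.01,0.11,-0.34,0.122,0.0,-0.0,1]]
[[0.01,0.06,-0.35,0.123,0.0,-0.0,1],[0.01,0.02,-0.35,0.123,0.0,-0.0,1],[0.01,-0.02,-0.36,0.123,0.0,-0.0,1],[0.01,-0.07,-0.35,0.123,0.0,-0.0,1],[0.01,-0.1,-0.34,0.123,0.0,-0.0,1]]
[[0.0,-0.15,-0.32,0.123,0.0,-0.0,1],[0.01,-0.19,-0.3,0.123,0.0,-0.0,1],[0.01,-0.23,-0.28,0.122,0.0,-0.0,1],[0.01,-0.25,-0.25,0.123,0.0,-0.0,1]]
max 0.36 0.123
```

>>> drive_tool(
  targets=[
    [[0.01,0.25,-0.25,0.123,0,0,1],[0.01,0.23,-0.28,0.123,0,0,1],[0.01,0.18,-0.3,0.123,0,0,1],[0,0.15,-0.33,0.123,0,0,1],[0.01,0.11,-0.34,0.122,0,0,1]],
  ],
)

```text
time_s: 7.7
position: [0.5896, -0.0979, 0.2029]
tool_rot: [[0.0, -0.689, 0.725], [0.0, 0.725, 0.689], [-1.0, 0.0, 0.0]]
ft_force: [0.4, 0.2, 0.6]
grip_width: 0.0851
```

>>> drive_tool(
  targets=[
    [[0.01,0.06,-0.35,0.123,0,0,1],[0.01,0.02,-0.35,0.123,0,0,1],[0.01,-0.02,-0.36,0.123,0,0,1],[0.01,-0.07,-0.35,0.123,0,0,1],[0.01,-0.1,-0.34,0.123,0,0,1]],
  ],
)

```text
time_s: 8.2
position: [0.5154, -0.1467, 0.2004]
tool_rot: [[0.0, -0.145, 0.989], [0.0, 0.989, 0.145], [-1.0, 0.0, 0.0]]
ft_force: [0.1, 0.4, -0.6]
grip_width: 0.0854
```

>>> drive_tool(
  targets=[
    [[0,-0.15,-0.32,0.123,0,0,1],[0.01,-0.19,-0.3,0.123,0,0,1],[0.01,-0.23,-0.28,0.122,0,0,1],[0.01,-0.25,-0.25,0.123,0,0,1],[0,0,0,0,0,0,1]],
  ],
)

```text
time_s: 8.7
position: [0.4556, -0.1864, 0.199]
tool_rot: [[-0.0, 0.337, 0.941], [0.0, 0.941, -0.337], [-1.0, 0.0, -0.0]]
ft_force: [-0.4, 0.5, 0.3]
grip_width: 0.0851
```

```bash
python3 - <<'E'
from h import *
q=shot("scene"); im=q["image"].copy(); draw(q,packpts([.563,-.212,1.748]),im,(0,255,0),1);draw(q,packpts([.4565,-.1857,1.2297]),im,(0,255,0),1)
save(q,"a1",(290,160,450,280),5,im)
E
```

```text
(no output)
```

View pics/a1.png

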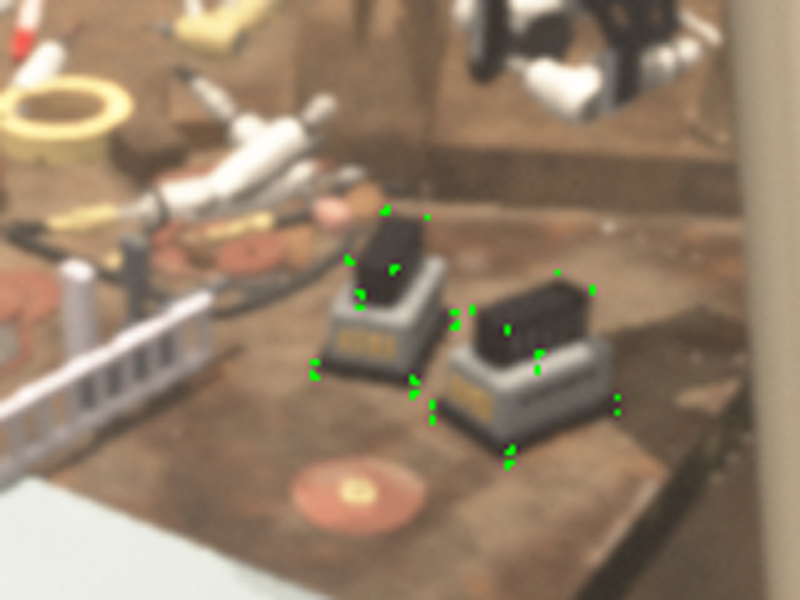

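>>> drive_tool(
  targets=[
    [[0.7,0,0,0,0,0,0.5],[0.7,0,0,0,0,0,0.5],[0.7,0,0,0,0,0,0.5],[0.6,0,0,0,0,0,0.5],[0.24,0,0,0,0,0,0.5]],
  ],
)

```text
time_s: 9.25
position: [0.4565, -0.1847, 0.0493]
tool_rot: [[-0.003, 0.331, 0.944], [0.003, 0.944, -0.331], [-1.0, 0.001, -0.004]]
ft_force: [-0.1, 0.2, 1.3]
grip_width: 0.0641
```

>>> drive_tool(
  targets=[
    [[0,0,0,0,0,0,-1],[0,0,0,0,0,0,-1],[0,0,0,0,0,0,-1],[0,0,0,0,0,0,-1],[0,0,0,0,0,0,-1]],
  ],
  force=60,
)

```text
time_s: 9.75
position: [0.4575, -0.1861, 0.0529]
tool_rot: [[0.003, 0.334, 0.943], [-0.001, 0.943, -0.334], [-1.0, -0.0, 0.003]]
ft_force: [2.9, 2.7, 6.0]
grip_width: 0.0276
```

```bash
python3 - <<'E'
from h import *
print(observe()["position"],observe()["grip_width"])
q=shot("scene");
save(q,"a2",(290,160,450,280),5)
E
```

```text
[ 0.45753907 -0.18610338  0.05288051] 0.027579486498142503
```

View pics/a2.png

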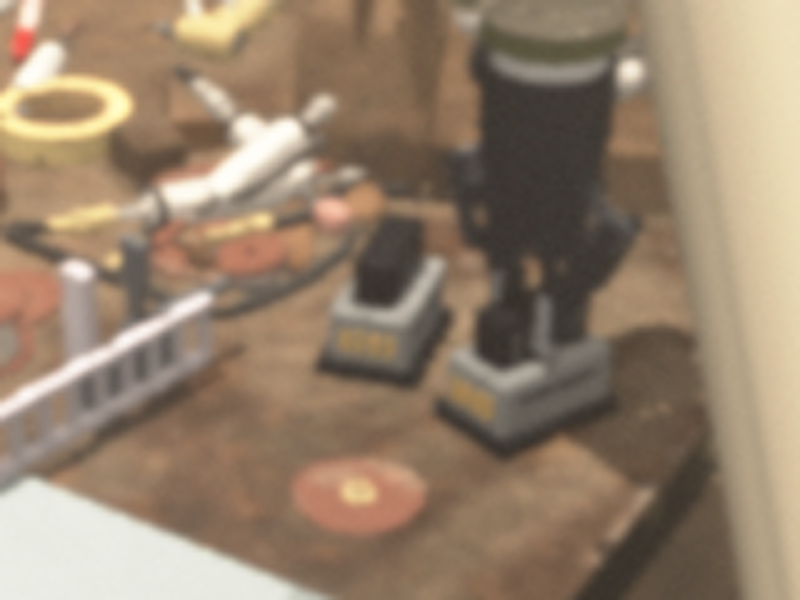

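```bash
python3 - <<'E'
from h import *
d=np.load("dock.npy"); A=np.degrees(d[2])-90
o=observe(); P=o["position"]; 
x=T2(d,[[-.065,.078,0]])[0]; print(x,A)
R=o["tool_rot"]; a0=np.degrees(np.arctan2(R[1,2],R[0,2]))
W=[(P+[0,0,.035*i],a0) for i in(1,2,3)]
n=8; e=np.array([x[0],x[1],.155])
for i in range(1,n+1): W.append((W[2][0]+(e-W[2][0])*i/n, a0+(A-a0)*i/n))
rows(W,-1)
E
```

```text
[0.47029615 0.08216622 0.        ] -4.147189047363298
[[-0.7,-0.0,0.0,-0.0,0.003,0.0,-1],[-0.7,-0.0,0.0,-0.0,-0.0,0.0,-1],[-0.7,-0.0,0.0,-0.0,-0.0,0.0,-1],[0.01,0.64,-0.19,-0.034,-0.0,0.0,-1],[0.0,0.65,-0.17,-0.033,-0.0,0.0,-1]]
[[0.01,0.66,-0.15,-0.034,-0.0,0.0,-1],[0.01,0.65,-0.13,-0.033,-0.0,0.0,-1],[0.01,0.67,-0.11,-0.034,-0.0,0.0,-1],[0.0,0.66,-0.08,-0.033,-0.0,0.0,-1],[0.01,0.67,-0.06,-0.034,-0.0,0.0,-1]]
[[0.01,0.67,-0.04,-0.033,-0.0,0.0,-1]]
max 0.7 0.034
```

>>> drive_tool(
  targets=[
    [[-0.4,0,0,0,0.003,0,-1],[-0.3,0,0,0,0,0,-1],[0,0,0,0,0,0,-1],[0,0.64,-0.19,-0.034,0,0,-1],[0,0.65,-0.17,-0.033,0,0,-1]],
  ],
)

```text
time_s: 10.3
position: [0.4596, -0.1185, 0.086]
tool_rot: [[-0.004, 0.271, 0.963], [0.002, 0.963, -0.271], [-1.0, 0.0, -0.004]]
ft_force: [-0.6, 1.1, -3.6]
grip_width: 0.0272
```

```bash
python3 - <<'E'
from h import *
print(observe()["position"],observe()["grip_width"])
q=shot("scene");
save(q,"a3",(290,160,450,280),5)
E
```

```text
[ 0.45956715 -0.1185475   0.08599342] 0.02724014241552475
```

View pics/a3.png

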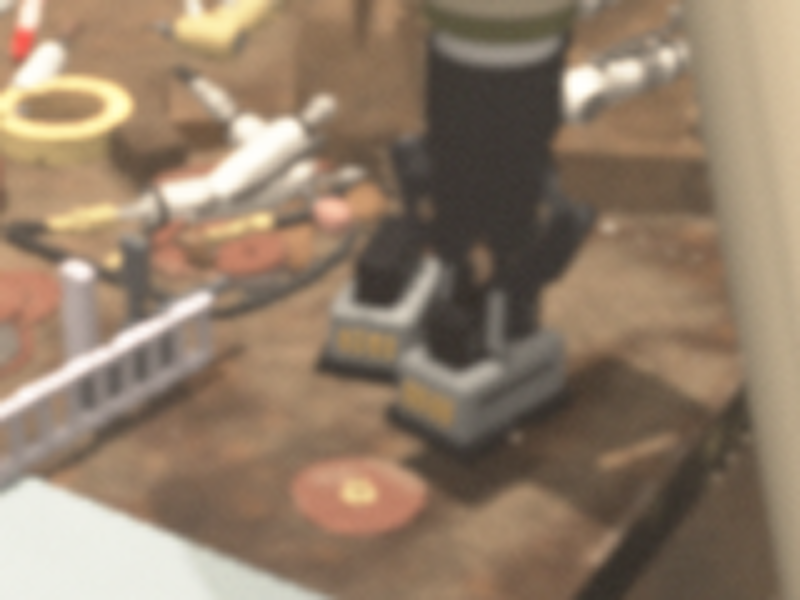

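Pack lifted and held. Carry on.

>>> drive_tool(
  targets=[
    [[0,0.66,-0.15,-0.034,0,0,-1],[0,0.65,-0.13,-0.033,0,0,-1],[0,0.67,-0.11,-0.034,0,0,-1],[0,0.66,-0.08,-0.033,0,0,-1],[0,0.67,-0.06,-0.034,0,0,-1]],
  ],
)

```text
time_s: 10.85
position: [0.4676, 0.0499, 0.0862]
tool_rot: [[-0.004, 0.104, 0.995], [0.001, 0.995, -0.104], [-1.0, 0.001, -0.005]]
ft_force: [0.4, -0.3, -3.6]
grip_width: 0.0271
```

>>> drive_tool(
  targets=[
    [[0,0.67,-0.04,-0.033,0,0,-1],[0,0,0,0,0,0,-1],[0,0,0,0,0,0,-1]],
  ],
)

```text
time_s: 11.15
position: [0.4692, 0.0824, 0.0863]
tool_rot: [[-0.004, 0.072, 0.997], [0.001, 0.997, -0.072], [-1.0, 0.0, -0.004]]
ft_force: [0.6, -0.3, -4.1]
grip_width: 0.0267
```

```bash
python3 - <<'E'
from h import *
d=np.load("dock.npy"); A=np.degrees(d[2])-90
o=observe(); print(o["position"],o["grip_width"],o["ft_force"])
q=shot("scene","b1",(210,160,430,330),3.6); t=shot("top","b1t",(200,170,400,320),4)
x=T2(d,[[-.065,.078,.0645]])[0]; line(x,A,-1,2)
E
```

```text
[0.46924035 0.08240506 0.08628961] 0.02673084945834317 [ 0.64520879 -0.30333008 -4.12245206]
[[0.22,0.01,0.01,-0.001,-0.004,-0.001,-1],[0.22,0.01,0.0,-0.0,0.0,0.0,-1]]
max 0.22 0.004
```

View pics/b1.png

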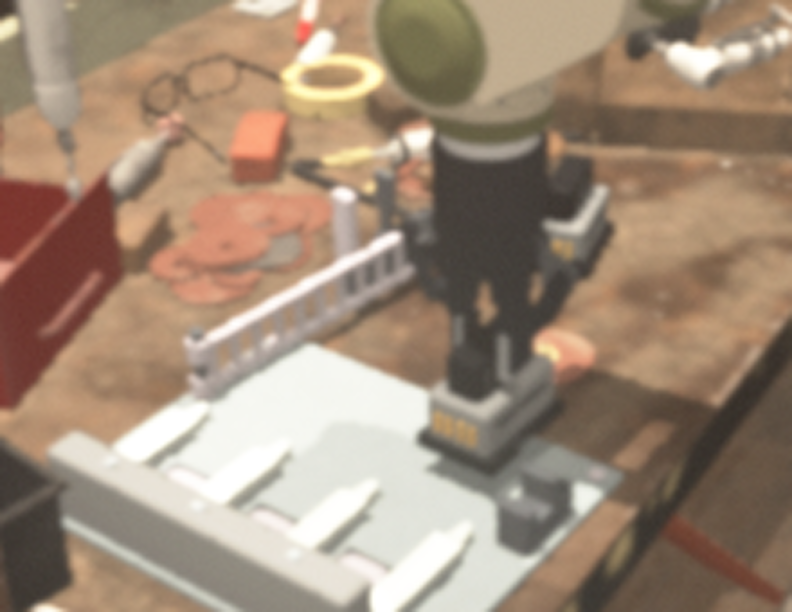

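>>> drive_tool(
  targets=[
    [[0.24,0.01,0.01,-0.001,-0.004,0,-1],[0.24,0.01,0,0,0,0,-1],[0,0,0,0,0,0,-1],[0,0,0,0,0,0,-1]],
  ],
)

```text
time_s: 11.65
position: [0.4704, 0.0823, 0.0631]
tool_rot: [[0.001, 0.073, 0.997], [0.001, 0.997, -0.073], [-1.0, 0.001, 0.001]]
ft_force: [-0.3, -0.3, -4.0]
grip_width: 0.0271
```

```bash
python3 - <<'E'
from h import *
d=np.load("dock.npy"); A=np.degrees(d[2])-90
o=observe(); print(o["position"],o["grip_width"],o["ft_force"])
h=T2(d,[[0,0,0]])[0]; c,s=np.cos(d[2]),np.sin(d[2]); r=o["position"]-h; print("dock",c*r[0]+s*r[1],-s*r[0]+c*r[1],r[2])
line(T2(d,[[.0,.078,.0617]])[0],A,-1,5)
E
```

```text
[0.47035216 0.08234873 0.06311625] 0.027052848293214575 [-0.31104817 -0.29452241 -4.03554269]
dock -0.06481392240780227 0.07795733029501929 0.0631162494948836
[[0.01,0.26,-0.0,-0.0,0.001,-0.001,-1],[0.0,0.26,-0.0,-0.0,-0.0,0.0,-1],[0.01,0.26,-0.0,-0.001,-0.0,0.0,-1],[0.0,0.26,-0.0,0.0,-0.0,0.0,-1],[0.01,0.26,-0.0,0.0,-0.0,0.0,-1]]
max 0.26 0.001
```

>>> drive_tool(
  targets=[
    [[0.02,0.26,0,0,0,0,-1],[0,0.26,0,0,0,0,-1],[0.01,0.26,0,0,0,0,-1],[0,0.26,0,0,0,0,-1],[0,0.26,0,0,0,0,-1]],
  ],
)

```text
time_s: 12.15
position: [0.475, 0.1494, 0.0617]
tool_rot: [[0.001, 0.071, 0.997], [0.001, 0.997, -0.071], [-1.0, 0.001, 0.001]]
ft_force: [-0.0, -0.6, -3.3]
grip_width: 0.0269
```

```bash
cat > st.py <<'E'
from h import *
d=np.load("dock.npy"); A=np.degrees(d[2])-90
def st():
    o=observe(); h=T2(d,[[0,0,0]])[0]; c,s=np.cos(d[2]),np.sin(d[2]); r=o["position"]-h; f=o["ft_force"]
    R=o["tool_rot"]
    print("dock",np.round([c*r[0]+s*r[1],-s*r[0]+c*r[1],r[2]],4),"F dock",np.round([c*f[0]+s*f[1],-s*f[0]+c*f[1],f[2]],1),"M",o["wrist_torque"].round(2),"w",round(o["grip_width"],4),"dyaw",round(np.degrees(np.arctan2(R[1,2],R[0,2]))-A,2),"t",o["time_s"])
st()
E
python3 st.py; python3 - <<'E'
from h import *
shot("scene","b2",(210,160,430,330),3.6); t=shot("top","b2t",(200,170,400,320),4)
E
```

```text
dock [0.0024 0.0782 0.0617] F dock [-0.6 -0.  -3.3] M [ 0.02 -0.05  0.05] w 0.0269 dyaw 0.07 t 12.15
```

View pics/b2.png

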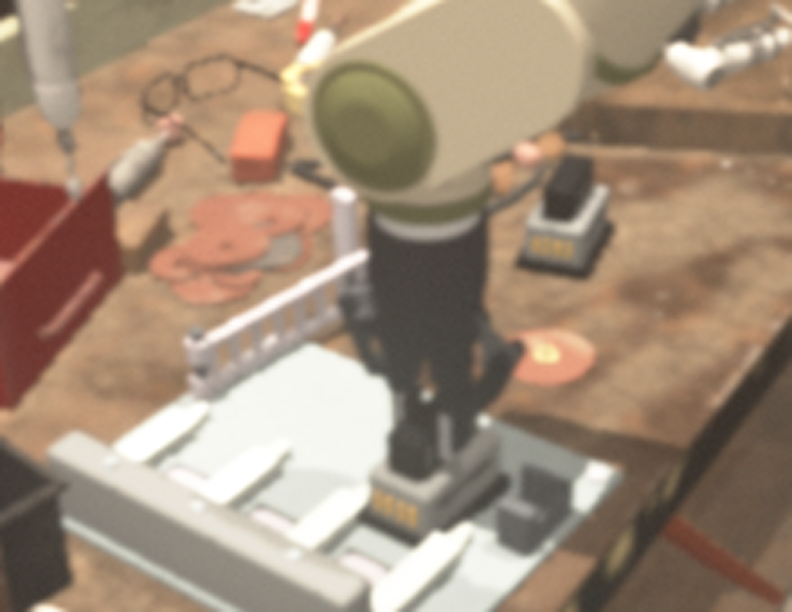

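>>> drive_tool(
  targets=[
    [[0,0.18,0,0,0,0,-1],[0,0.18,0,0,0,0,-1],[0,0.16,0,0,0,0,-1],[0,0.14,0,0,0,0,-1],[0,0.12,0,0,0,0,-1]],
  ],
)

```text
time_s: 12.75
position: [0.4783, 0.1874, 0.0622]
tool_rot: [[0.003, 0.072, 0.997], [0.001, 0.997, -0.072], [-1.0, 0.001, 0.003]]
ft_force: [-0.0, -1.5, 2.6]
grip_width: 0.0267
```

```bash
python3 st.py
```

```text
dock [0.0405 0.0776 0.0622] F dock [-1.5 -0.1  2.6] M [-0.05  0.    0.06] w 0.0267 dyaw 0.02 t 12.75
```

>>> drive_tool(
  targets=[
    [[0,0.12,0,0,0,0,-1],[0,0.12,0,0,0,0,-1],[0,0.12,0,0,0,0,-1],[0,0.12,0,0,0,0,-1],[0,0.12,0,0,0,0,-1]],
  ],
)

```text
time_s: 13.25
position: [0.48, 0.2172, 0.0617]
tool_rot: [[0.001, 0.072, 0.997], [0.001, 0.997, -0.072], [-1.0, 0.001, 0.001]]
ft_force: [-0.4, -0.7, 2.9]
grip_width: 0.0268
```

```bash
python3 st.py;python3 - <<'E'
from h import *
shot("scene","b3",(210,190,370,310),5); t=shot("top","b3t",(200,170,360,320),4)
E
```

```text
dock [0.0704 0.0781 0.0617] F dock [-0.7  0.3  2.9] M [-0.09 -0.03 -0.07] w 0.0268 dyaw 0.02 t 13.25
```

View pics/b3.png

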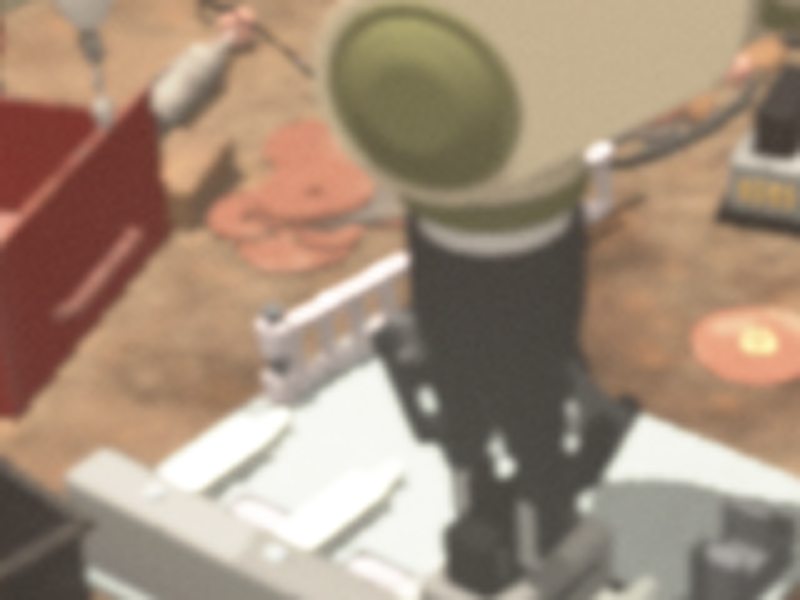

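>>> drive_tool(
  targets=[
    [[0,0.08,0,0,0,0,-1],[0,0.06,0,0,0,0,-1],[0,0.04,0,0,0,0,-1],[0,0,0,0,0,0,-1]],
  ],
)

```text
time_s: 13.75
position: [0.4806, 0.226, 0.0614]
tool_rot: [[0.001, 0.072, 0.997], [0.001, 0.997, -0.072], [-1.0, 0.001, 0.001]]
ft_force: [0.2, 1.3, -0.3]
grip_width: 0.0268
```

```bash
python3 st.py
```

```text
dock [0.0792 0.0782 0.0614] F dock [ 1.3 -0.1 -0.3] M [ 0.67 -0.15  0.07] w 0.0268 dyaw 0.03 t 13.75
```

>>> drive_tool(
  targets=[
    [[0,0.03,0,0,0,0,-1],[0,0.02,0,0,0,0,-1],[0,0,0,0,0,0,-1]],
  ],
)

```text
time_s: 14.05
position: [0.4806, 0.2279, 0.0615]
tool_rot: [[0.0, 0.072, 0.997], [0.0, 0.997, -0.072], [-1.0, 0.0, 0.0]]
ft_force: [-0.3, -1.9, -0.7]
grip_width: 0.027
```

```bash
python3 st.py
```

```text
dock [0.0811 0.0782 0.0615] F dock [-1.9  0.2 -0.7] M [-0.27  0.06 -0.03] w 0.027 dyaw 0.02 t 14.05
```

>>> drive_tool(
  targets=[
    [[0,0.03,0,0,0,0,-1],[0,0.02,0,0,0,0,-1],[0,0,0,0,0,0,-1]],
  ],
)

```text
time_s: 14.35
position: [0.4809, 0.2295, 0.0618]
tool_rot: [[0.001, 0.071, 0.997], [-0.002, 0.997, -0.071], [-1.0, -0.002, 0.001]]
ft_force: [-0.6, -8.5, 3.2]
grip_width: 0.027
```

```bash
python3 st.py
```

```text
dock [0.0828 0.0781 0.0618] F dock [-8.6 -0.   3.2] M [-1.56  0.16  0.18] w 0.027 dyaw 0.07 t 14.35
```

>>> drive_tool(
  targets=[
    [[0,0.03,0,0,0,0,-1],[0,0.02,0,0,0,0,-1],[0,0,0,0,0,0,-1]],
  ],
)

```text
time_s: 14.65
position: [0.481, 0.2302, 0.0621]
tool_rot: [[0.0, 0.07, 0.998], [-0.006, 0.998, -0.07], [-1.0, -0.006, 0.0]]
ft_force: [-1.6, -20.3, 7.8]
grip_width: 0.0271
```

```bash
python3 st.py;python3 - <<'E'
from h import *
shot("scene","b4",(210,220,370,340),5); t=shot("top","b4t",(200,170,360,320),4)
E
```

```text
dock [0.0834 0.078  0.0621] F dock [-20.3   0.1   7.8] M [-3.72  0.53  0.34] w 0.0271 dyaw 0.12 t 14.65
```

View pics/b4.png

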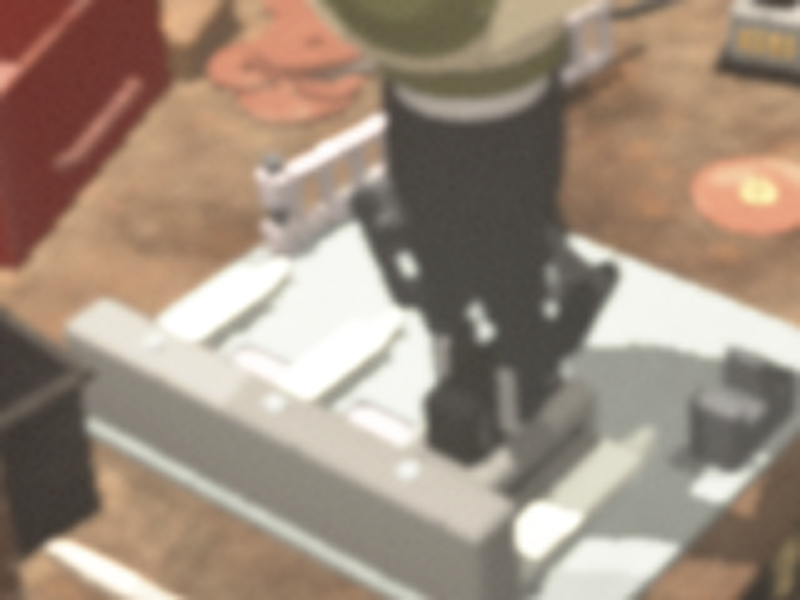

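>>> drive_tool(
  targets=[
    [[0,-0.05,0,0,0,0,-1],[0,0,0,0,0,0,0.3],[0,0,0,0,0,0,0.3],[0,0,0,0,0,0,0.3],[-0.2,0,0,0,0,0,0.3]],
  ],
)

```text
time_s: 15.25
position: [0.4804, 0.2308, 0.0711]
tool_rot: [[-0.001, 0.072, 0.997], [0.0, 0.997, -0.072], [-1.0, 0.0, -0.001]]
ft_force: [0.2, -0.8, 0.8]
grip_width: 0.0554
```

>>> drive_tool(
  targets=[
    [[-0.6,0,0,0,0,0,0.3],[-0.9,0,0,0,0,0,0.3],[-0.9,0,0,0,0,0,0.3],[-0.1,-0.5,0,0,0,0,0.3],[0,-0.8,0,0,0,0,0.3]],
  ],
)

```text
time_s: 15.75
position: [0.4766, 0.1665, 0.1991]
tool_rot: [[0.006, 0.069, 0.998], [0.002, 0.998, -0.069], [-1.0, 0.002, 0.006]]
ft_force: [1.3, -0.8, -0.1]
grip_width: 0.0554
```

```bash
python3 st.py;python3 - <<'E'
from h import *
line([.563,-.212,.19],np.degrees(1.748)-90,.5)
E
```

```text
dock [0.0195 0.0778 0.1991] F dock [-0.7 -1.4 -0.1] M [-0.   -0.03  0.  ] w 0.0554 dyaw 0.21 t 15.75
[[0.02,-0.83,0.25,-0.027,0.006,-0.002,0.5],[0.02,-0.83,0.23,-0.028,0.0,0.0,0.5],[0.02,-0.84,0.2,-0.027,0.0,0.0,0.5],[0.02,-0.84,0.18,-0.027,0.0,0.0,0.5],[0.02,-0.85,0.16,-0.028,0.0,0.0,0.5]]
[[0.02,-0.85,0.13,-0.027,0.0,0.0,0.5],[0.02,-0.86,0.11,-0.027,0.0,0.0,0.5],[0.02,-0.85,0.09,-0.028,0.0,0.0,0.5],[0.02,-0.86,0.07,-0.027,0.0,0.0,0.5]]
max 0.86 0.028
```

>>> drive_tool(
  targets=[
    [[0.02,-0.83,0.25,-0.027,0.006,0,0.5],[0.02,-0.83,0.23,-0.028,0,0,0.5],[0.02,-0.84,0.2,-0.027,0,0,0.5],[0.02,-0.84,0.18,-0.027,0,0,0.5],[0.02,-0.85,0.16,-0.028,0,0,0.5]],
  ],
)

```text
time_s: 16.25
position: [0.5237, -0.0463, 0.1921]
tool_rot: [[-0.004, -0.066, 0.998], [0.001, 0.998, 0.066], [-1.0, 0.001, -0.004]]
ft_force: [0.4, 0.6, -0.3]
grip_width: 0.0639
```

```bash
python3 st.py;python3 - <<'E'
from h import *
d=np.load("dock.npy")
q=shot("scene"); t=shot("top"); v=[*T2(d,[[.08,.078,0]])[0][:2],d[2]]
P=packpts(v); P[:,2]+=.008
for n,p,c in(("c1",q,(210,170,450,350)),("c1t",t,(200,190,460,330))):
    im=p["image"].copy(); draw(p,P,im,(0,255,0),1); draw(p,packpts([.563,-.212,1.748]),im,(255,0,0),1); save(p,n,c,3,im)
E
```

```text
dock [-0.1893  0.0155  0.1921] F dock [ 0.6 -0.4 -0.3] M [ 0.02 -0.04  0.03] w 0.0639 dyaw 7.94 t 16.25
```

View pics/c1.png

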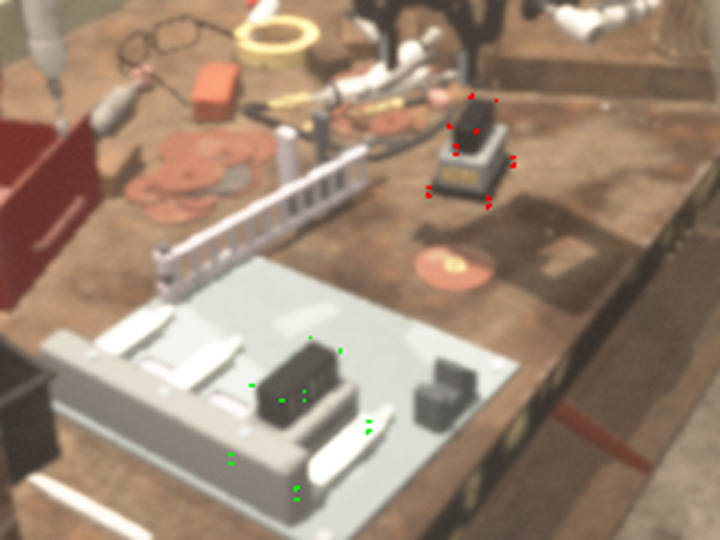

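View pics/c1t.png

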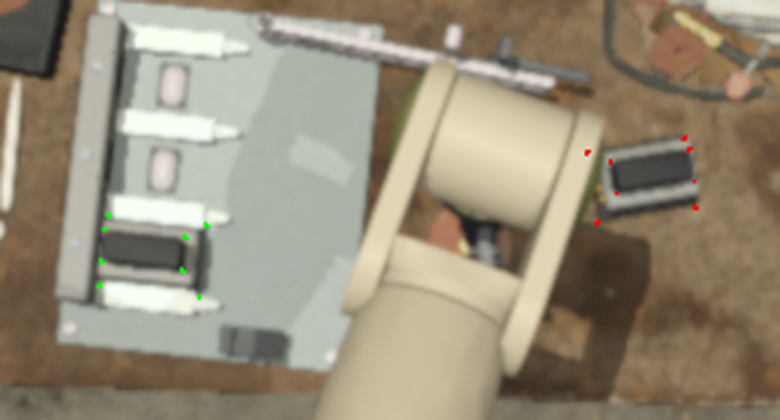

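>>> drive_tool(
  targets=[
    [[0.02,-0.85,0.13,-0.027,0,0,0.5],[0.02,-0.86,0.11,-0.027,0,0,0.5],[0.02,-0.85,0.09,-0.028,0,0,0.5],[0.02,-0.86,0.07,-0.027,0,0,0.5],[0,0,0,0,0,0,0.5]],
  ],
)

```text
time_s: 16.85
position: [0.562, -0.2167, 0.1868]
tool_rot: [[-0.004, -0.17, 0.985], [0.0, 0.985, 0.17], [-1.0, 0.001, -0.004]]
ft_force: [-0.5, -0.0, -0.4]
grip_width: 0.0639
```

```bash
python3 st.py;python3 - <<'E'
from h import *
q=shot("scene","d1",(290,160,450,280),5)
line([.563,-.212,.053],np.degrees(1.748)-90,.5,5)
E
```

```text
dock [-0.3564 -0.035   0.1868] F dock [-0.1  0.5 -0.4] M [ 0.02  0.03 -0.02] w 0.0639 dyaw 13.93 t 16.85
[[0.54,0.01,0.01,-0.001,-0.005,-0.002,0.5],[0.53,0.0,0.01,-0.001,0.0,-0.0,0.5],[0.54,0.01,0.0,-0.001,0.0,-0.0,0.5],[0.53,0.01,0.01,-0.002,0.0,-0.0,0.5],[0.54,0.01,0.01,-0.001,0.0,-0.0,0.5]]
max 0.54 0.005
```

View pics/d1.png

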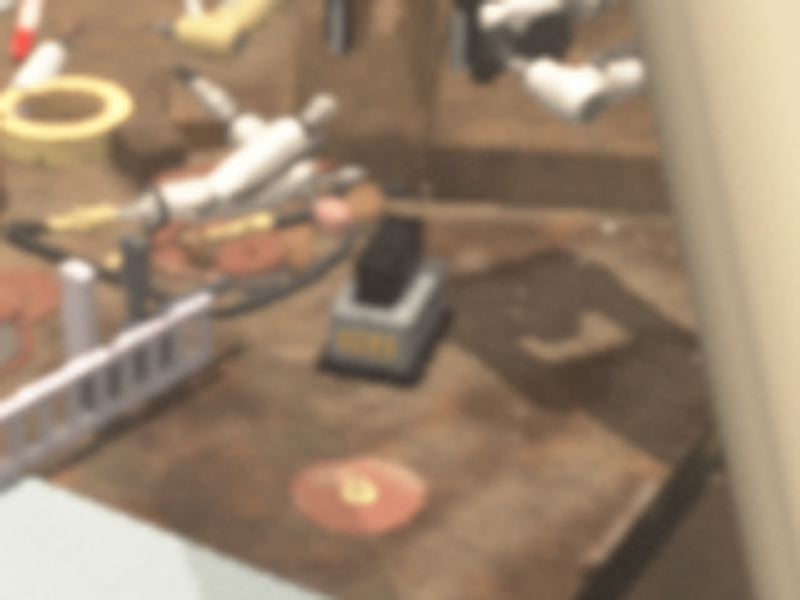

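>>> drive_tool(
  targets=[
    [[0.54,0.02,0.01,-0.001,-0.005,0,0.5],[0.54,0,0.01,-0.001,0,0,0.5],[0.54,0.01,0,-0.001,0,0,0.5],[0.54,0,0,-0.001,0,0,0.5],[0.5,0,0,0,0,0,0.5]],
  ],
)

```text
time_s: 17.4
position: [0.5621, -0.2089, 0.0536]
tool_rot: [[0.0, -0.178, 0.984], [0.002, 0.984, 0.178], [-1.0, 0.002, 0.001]]
ft_force: [0.1, -0.4, 0.5]
grip_width: 0.0643
```

>>> drive_tool(
  targets=[
    [[0,0,0,0,0,0,-1],[0,0,0,0,0,0,-1],[0,0,0,0,0,0,-1],[0,0,0,0,0,0,-1],[0,0,0,0,0,0,-1]],
  ],
)

```text
time_s: 17.9
position: [0.563, -0.2106, 0.0558]
tool_rot: [[0.003, -0.177, 0.984], [0.001, 0.984, 0.177], [-1.0, 0.001, 0.003]]
ft_force: [2.5, 3.2, 6.5]
grip_width: 0.0265
```

```bash
python3 - <<'E'
from h import *
d=np.load("dock.npy"); A=np.degrees(d[2])-90
o=observe(); P=o["position"]; print(P,o["grip_width"])
x=T2(d,[[-.065,0,0]])[0]; print(x)
R=o["tool_rot"]; a0=np.degrees(np.arctan2(R[1,2],R[0,2]))
W=[(P+[0,0,.019*i],a0) for i in(1,2)]+[(P+[0,0,.04],a0)]
n=10; e=np.array([x[0],x[1],P[2]+.04])
for i in range(1,n+1): W.append((W[2][0]+(e-W[2][0])*i/n, a0+(A-a0)*i/n))
rows(W,-1)
E
```

```text
[ 0.56296942 -0.2106025   0.05583859] 0.026477788540816675
[0.54809191 0.07652535 0.        ]
[[-0.38,0.0,0.0,0.0,0.003,-0.001,-1],[-0.38,0.0,0.0,0.0,0.0,0.0,-1],[-0.04,0.0,0.0,0.0,0.0,0.0,-1],[-0.0,0.57,0.07,0.025,0.0,0.0,-1],[-0.0,0.57,0.06,0.025,0.0,0.0,-1]]
[[-0.0,0.58,0.05,0.025,0.0,0.0,-1],[-0.0,0.57,0.03,0.025,0.0,0.0,-1],[-0.0,0.57,0.01,0.025,0.0,0.0,-1],[-0.0,0.58,0.0,0.025,0.0,0.0,-1],[-0.0,0.57,-0.01,0.025,0.0,0.0,-1]]
[[-0.0,0.58,-0.03,0.025,0.0,0.0,-1],[-0.0,0.57,-0.04,0.026,0.0,0.0,-1],[-0.0,0.57,-0.06,0.025,0.0,0.0,-1]]
max 0.58 0.026
```

>>> drive_tool(
  targets=[
    [[-0.4,0,0,0,0.003,0,-1],[-0.4,0,0,0,0,0,-1],[0,0,0,0,0,0,-1],[0,0.57,0.02,0.025,0,0,-1],[0,0.57,0.02,0.025,0,0,-1]],
  ],
)

```text
time_s: 18.4
position: [0.5539, -0.154, 0.093]
tool_rot: [[-0.004, -0.125, 0.992], [0.002, 0.992, 0.125], [-1.0, 0.002, -0.004]]
ft_force: [0.3, 0.3, -4.9]
grip_width: 0.0269
```

>>> drive_tool(
  targets=[
    [[0,0.58,0.05,0.025,0,0,-1],[0,0.57,0.03,0.025,0,0,-1],[0,0.57,0.03,0.025,0,0,-1],[0,0.58,0.02,0.025,0,0,-1],[0,0.57,0.01,0.025,0,0,-1]],
  ],
)

```text
time_s: 18.9
position: [0.5497, -0.0095, 0.0933]
tool_rot: [[-0.004, -0.002, 1.0], [0.002, 1.0, 0.002], [-1.0, 0.002, -0.004]]
ft_force: [0.4, 0.1, -4.2]
grip_width: 0.0267
```

>>> drive_tool(
  targets=[
    [[0,0.58,-0.01,0.025,0,0,-1],[0,0.57,-0.02,0.026,0,0,-1],[0,0.57,-0.04,0.025,0,0,-1],[0,0,0,0,0,0,-1],[0,0,0,0,0,0,-1]],
  ],
)

```text
time_s: 19.4
position: [0.5484, 0.0756, 0.0936]
tool_rot: [[-0.004, 0.072, 0.997], [0.001, 0.997, -0.072], [-1.0, 0.001, -0.004]]
ft_force: [0.3, -0.4, -4.5]
grip_width: 0.027
```

```bash
python3 st.py;python3 - <<'E'
from h import *
d=np.load("dock.npy"); A=np.degrees(d[2])-90
q=shot("scene","e1",(210,160,430,330),3.6); t=shot("top","e1t",(200,170,400,320),4)
x=T2(d,[[-.065,.0,.0649]])[0]; line(x,A,-1,3)
E
```

```text
dock [-0.0659 -0.0004  0.0936] F dock [-0.4 -0.3 -4.5] M [-0.    0.03 -0.02] w 0.027 dyaw 0.05 t 19.4
[[0.19,0.01,-0.0,-0.0,-0.004,-0.001,-1],[0.2,0.02,-0.01,-0.001,0.0,0.0,-1],[0.19,0.01,-0.01,-0.0,0.0,0.0,-1]]
max 0.2 0.004
```

View pics/e1.png

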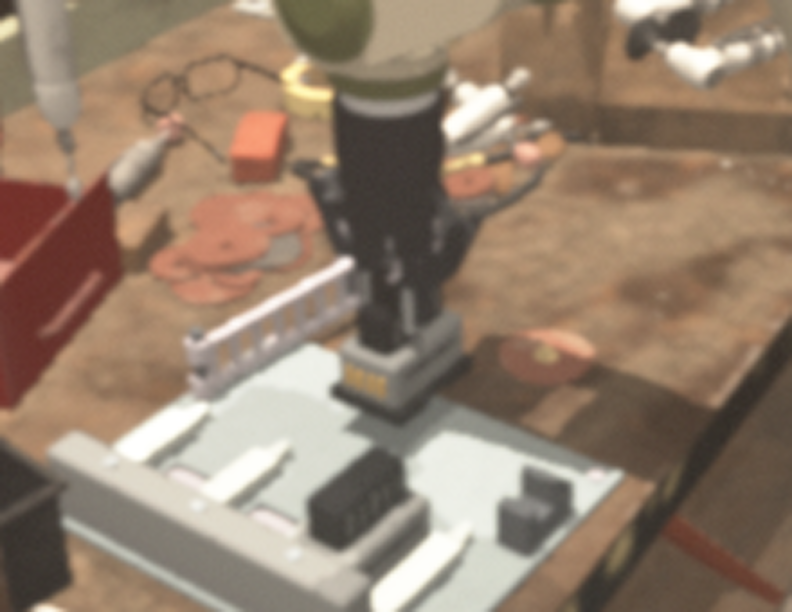

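>>> drive_tool(
  targets=[
    [[0.19,0.01,0,0,-0.004,0,-1],[0.2,0.01,-0.01,-0.001,0,0,-1],[0.18,0,0,0,0,0,-1],[0,0,0,0,0,0,-1]],
  ],
)

```text
time_s: 19.9
position: [0.5481, 0.0761, 0.0646]
tool_rot: [[-0.001, 0.072, 0.997], [0.001, 0.997, -0.072], [-1.0, 0.001, -0.001]]
ft_force: [-1.0, -0.1, -3.8]
grip_width: 0.0267
```

```bash
python3 st.py;python3 - <<'E'
from h import *
d=np.load("dock.npy"); A=np.degrees(d[2])-90
line(T2(d,[[.0,.0,.0646]])[0],A,-1,5)
E
```

```text
dock [-0.0654 -0.0001  0.0646] F dock [-0.2  1.  -3.8] M [ 0.02 -0.06 -0.02] w 0.0267 dyaw -0.01 t 19.9
[[0.0,0.26,-0.0,-0.0,-0.001,-0.001,-1],[-0.0,0.26,-0.0,-0.0,0.0,-0.0,-1],[-0.0,0.26,-0.0,-0.0,0.0,-0.0,-1],[-0.0,0.27,-0.0,-0.0,0.0,-0.0,-1],[-0.0,0.26,-0.0,-0.0,0.0,-0.0,-1]]
max 0.27 0.001
```

>>> drive_tool(
  targets=[
    [[0,0.26,0,0,0,0,-1],[0,0.26,0,0,0,0,-1],[0,0.26,0,0,0,0,-1],[0,0.26,0,0,0,0,-1],[0,0.26,0,0,0,0,-1]],
  ],
)

```text
time_s: 20.4
position: [0.5531, 0.1427, 0.066]
tool_rot: [[0.001, 0.071, 0.997], [0.001, 0.997, -0.071], [-1.0, 0.001, 0.001]]
ft_force: [0.3, -1.0, -4.5]
grip_width: 0.0271
```

```bash
python3 st.py
```

```text
dock [ 0.0014 -0.0002  0.066 ] F dock [-1.  -0.4 -4.5] M [-0.09  0.04 -0.03] w 0.0271 dyaw 0.06 t 20.4
```

>>> drive_tool(
  targets=[
    [[0.03,0,0,0,0,0,-1],[0,0.18,0,0,0,0,-1],[0,0.16,0,0,0,0,-1],[0,0.16,0,0,0,0,-1],[0,0.14,0,0,0,0,-1]],
  ],
)

```text
time_s: 20.9
position: [0.5557, 0.1734, 0.0647]
tool_rot: [[0.002, 0.072, 0.997], [0.0, 0.997, -0.072], [-1.0, 0.001, 0.002]]
ft_force: [-1.1, -4.0, 1.8]
grip_width: 0.0267
```

```bash
python3 st.py
```

```text
dock [ 0.0322 -0.0005  0.0647] F dock [-4.   0.8  1.8] M [-0.6   0.09  0.01] w 0.0267 dyaw 0.03 t 20.9
```

>>> drive_tool(
  targets=[
    [[0,0.14,0,0,0,0,-1],[0,0.14,0,0,0,0,-1],[0,0.12,0,0,0,0,-1],[0,0.12,0,0,0,0,-1],[0,0.12,0,0,0,0,-1]],
  ],
)

```text
time_s: 21.4
position: [0.5578, 0.2055, 0.0646]
tool_rot: [[0.001, 0.072, 0.997], [0.001, 0.997, -0.072], [-1.0, 0.001, 0.001]]
ft_force: [0.4, -1.4, 2.2]
grip_width: 0.0266
```

```bash
python3 st.py
```

```text
dock [ 0.0644 -0.0004  0.0646] F dock [-1.4 -0.5  2.2] M [-0.18  0.05 -0.03] w 0.0266 dyaw 0.02 t 21.4
```

>>> drive_tool(
  targets=[
    [[0,0.12,0,0,0,0,-1],[0,0.1,0,0,0,0,-1],[0,0.06,0,0,0,0,-1],[0,0.04,0,0,0,0,-1],[0,0,0,0,0,0,-1]],
  ],
)

```text
time_s: 21.9
position: [0.5588, 0.2216, 0.0643]
tool_rot: [[0.001, 0.072, 0.997], [0.002, 0.997, -0.072], [-1.0, 0.002, 0.001]]
ft_force: [0.1, 4.0, -0.6]
grip_width: 0.027
```

```bash
python3 st.py
```

```text
dock [ 0.0805 -0.0002  0.0643] F dock [ 4.   0.2 -0.6] M [ 0.79 -0.05  0.  ] w 0.027 dyaw 0.03 t 21.9
```

Detent is pulling in (+4 N). Push to the stop.

>>> drive_tool(
  targets=[
    [[0,0.04,0,0,0,0,-1],[0,0.04,0,0,0,0,-1],[0,0,0,0,0,0,-1]],
  ],
)

```text
time_s: 22.2
position: [0.5588, 0.2249, 0.0639]
tool_rot: [[-0.0, 0.072, 0.997], [0.001, 0.997, -0.072], [-1.0, 0.001, -0.0]]
ft_force: [0.2, 0.5, -4.2]
grip_width: 0.0268
```

```bash
python3 st.py
```

```text
dock [0.0838 0.     0.0639] F dock [ 0.5 -0.1 -4.2] M [ 0.05 -0.01 -0.02] w 0.0268 dyaw 0.03 t 22.2
```

>>> drive_tool(
  targets=[
    [[0,0.04,0,0,0,0,-1],[0,0.03,0,0,0,0,-1],[0,0,0,0,0,0,-1]],
  ],
)

```text
time_s: 22.5
position: [0.5591, 0.2268, 0.0644]
tool_rot: [[-0.0, 0.072, 0.997], [-0.003, 0.997, -0.072], [-1.0, -0.003, -0.0]]
ft_force: [-1.6, -9.0, -1.7]
grip_width: 0.0268
```

```bash
python3 st.py
```

```text
dock [ 0.0857 -0.0001  0.0644] F dock [-9.1  1.  -1.7] M [-1.74  0.31 -0.19] w 0.0268 dyaw 0.01 t 22.5
```

>>> drive_tool(
  targets=[
    [[0,0.03,0,0,0,0,-1],[0,0.02,0,0,0,0,-1],[0,0,0,0,0,0,-1]],
  ],
)

```text
time_s: 22.8
position: [0.5593, 0.2279, 0.0647]
tool_rot: [[-0.001, 0.072, 0.997], [-0.005, 0.997, -0.072], [-1.0, -0.005, -0.0]]
ft_force: [-2.5, -16.1, 2.2]
grip_width: 0.027
```

```bash
python3 st.py; python3 - <<'E'
from h import *
shot("scene","f1",(210,200,370,320),5)
E
```

```text
dock [ 0.0868 -0.0002  0.0647] F dock [-16.2   1.3   2.2] M [-3.04  0.63 -0.18] w 0.027 dyaw -0.0 t 22.8
```

View pics/f1.png

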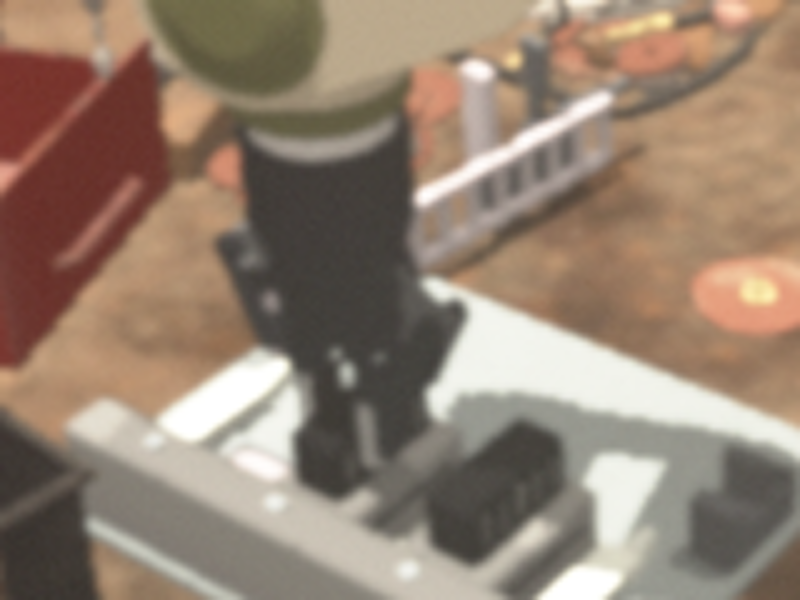

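>>> drive_tool(
  targets=[
    [[0,-0.04,0,0,0,0,-1],[0,0,0,0,0,0,0.3],[0,0,0,0,0,0,0.3],[0,0,0,0,0,0,0.3],[-0.2,0,0,0,0,0,0.3]],
  ],
)

```text
time_s: 23.35
position: [0.5589, 0.2291, 0.074]
tool_rot: [[-0.001, 0.072, 0.997], [0.001, 0.997, -0.072], [-1.0, 0.001, -0.001]]
ft_force: [-0.2, -0.4, -0.9]
grip_width: 0.0559
```

>>> drive_tool(
  targets=[
    [[-0.6,0,0,0,0,0,0.3],[-0.9,0,0,0,0,0,0.3],[-0.9,0,0,0,0,0,0.3],[-0.1,-0.6,-0.3,0,0,0,0.3],[0,-0.8,-0.5,0,0,0,0.3]],
  ],
)

```text
time_s: 23.85
position: [0.5152, 0.1622, 0.2017]
tool_rot: [[0.007, 0.07, 0.998], [0.002, 0.998, -0.07], [-1.0, 0.002, 0.007]]
ft_force: [0.0, -1.6, -0.4]
grip_width: 0.056
```

>>> drive_tool(
  targets=[
    [[0,-0.9,-0.3,0,0,0,0.6],[0,-0.9,0,0,0,0,1],[0,-0.8,0,0,0,0,1],[0,0,0,0,0,0,1]],
  ],
)

```text
time_s: 24.25
position: [0.4901, 0.0298, 0.2002]
tool_rot: [[0.003, 0.076, 0.997], [0.0, 0.997, -0.076], [-1.0, 0.0, 0.003]]
ft_force: [0.5, 0.2, 1.0]
grip_width: 0.0854
```

```bash
python3 st.py;python3 - <<'E'
from h import *
d=np.load("dock.npy")
q=shot("scene"); t=shot("top")
for n,p,c in(("h1",q,(210,170,450,350)),("h1t",t,(200,170,460,330))):
    im=p["image"].copy(); 
    for y in(.078,0.):
        P=packpts([*T2(d,[[.08,y,0]])[0][:2],d[2]]); P[:,2]+=.008; draw(p,P,im,(0,255,0),1)
    save(p,n,c,3,im)
E
```

```text
dock [-0.1158  0.0545  0.2002] F dock [ 0.3 -0.5  1. ] M [ 0.03 -0.09  0.04] w 0.0854 dyaw -0.24 t 24.25
```

View pics/h1.png

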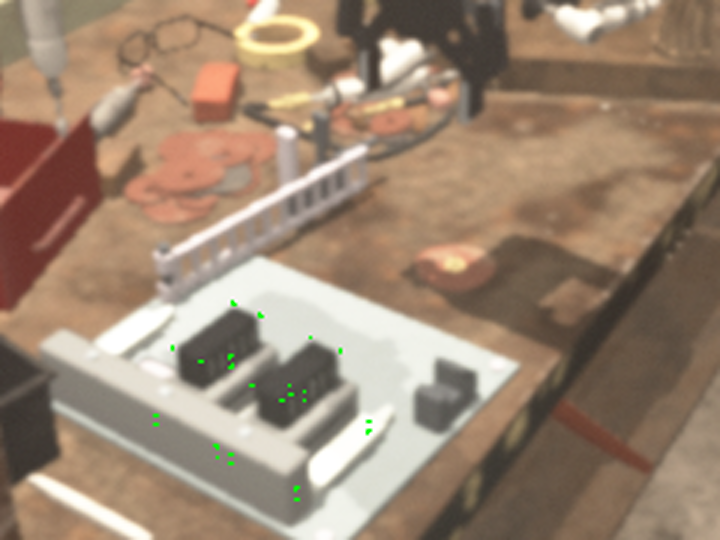

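View pics/h1t.png

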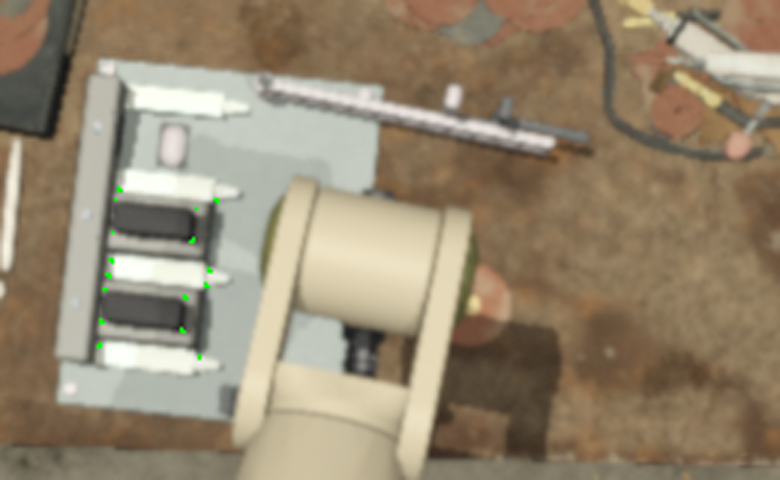

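```bash
cat > ga.py <<'E'
from h import *
d=np.load("dock.npy"); h=T2(d,[[0,-.135,0]])[0]
E
python3 - <<'E'
from ga import *
t=get_image("top")
w=back(t,c2p([(453,90),(505,103)],200,170,3),.112); print(w)
for X,y in zip(w,(.167,.213)):
    r=X-h; print(np.degrees(np.arctan2(r[1],r[0])-d[2]-np.pi/2-np.arctan2(.012,y))%360, np.hypot(r[0],r[1]))
# predicted: rotation used
th=np.radians(79.3)
rel=np.array([.50554,.13322])-h[:2]
for th in np.radians([77,79,81]):
    c,s=np.cos(th),np.sin(th); print(h[0]+c*rel[0]-s*rel[1],h[1]+s*rel[0]+c*rel[1])
E
```

```text
[[ 0.67477393 -0.03377061  0.112     ]
 [ 0.66488995 -0.07863809  0.112     ]]
85.6574272127109 0.1658470190162871
84.80055183926572 0.21143603643343253
0.6449345643217024 -0.04527879129716987
0.6511331619426073 -0.04665443498104338
0.6573759928175313 -0.04781291272272242
```

```bash
python3 - <<'E'
from ga import *
rel=np.array([.50554,.13322])-h[:2]; th=np.radians(84.3); c,s=np.cos(th),np.sin(th); x=[h[0]+c*rel[0]-s*rel[1],h[1]+s*rel[0]+c*rel[1],.2]; print(x)
line(x,np.degrees(d[2])-90+84.3,1)
E
```

```text
[np.float64(0.6677531178499104), np.float64(-0.049245982710894094), 0.2]
[[0.0,-0.12,0.31,-0.123,0.002,-0.001,1],[-0.0,-0.15,0.28,-0.122,0.0,-0.0,1],[-0.0,-0.19,0.27,-0.123,0.0,-0.0,1],[-0.0,-0.22,0.25,-0.122,0.0,-0.0,1],[-0.0,-0.24,0.21,-0.123,0.0,-0.0,1]]
[[-0.0,-0.27,0.18,-0.123,0.0,-0.0,1],[-0.0,-0.29,0.15,-0.122,0.0,-0.0,1],[-0.0,-0.31,0.11,-0.123,0.0,-0.0,1],[-0.0,-0.32,0.07,-0.122,0.0,-0.0,1],[-0.0,-0.33,0.04,-0.123,0.0,-0.0,1]]
[[-0.0,-0.32,-0.01,-0.122,0.0,-0.0,1],[-0.0,-0.33,-0.05,-0.123,0.0,-0.0,1]]
max 0.33 0.123
```

>>> drive_tool(
  targets=[
    [[0,-0.12,0.31,-0.123,0.002,0,1],[0,-0.15,0.28,-0.122,0,0,1],[0,-0.19,0.27,-0.123,0,0,1],[0,-0.22,0.25,-0.122,0,0,1],[0,-0.24,0.21,-0.123,0,0,1]],
  ],
)

```text
time_s: 24.9
position: [0.5648, 0.0003, 0.1993]
tool_rot: [[-0.001, -0.521, 0.853], [0.001, 0.853, 0.521], [-1.0, 0.002, 0.0]]
ft_force: [-0.1, -0.1, 0.6]
grip_width: 0.0854
```

>>> drive_tool(
  targets=[
    [[0,-0.27,0.18,-0.123,0,0,1],[0,-0.29,0.15,-0.122,0,0,1],[0,-0.31,0.11,-0.123,0,0,1],[0,-0.32,0.07,-0.122,0,0,1],[0,-0.33,0.04,-0.123,0,0,1]],
  ],
)

```text
time_s: 25.4
position: [0.6391, -0.0341, 0.1991]
tool_rot: [[-0.001, -0.917, 0.398], [0.001, 0.398, 0.917], [-1.0, 0.001, 0.001]]
ft_force: [0.2, 0.2, 0.2]
grip_width: 0.0854
```

>>> drive_tool(
  targets=[
    [[0,-0.32,-0.01,-0.122,0,0,1],[0,-0.33,-0.05,-0.123,0,0,1],[0,0,0,0,0,0,1],[0,0,0,0,0,0,1]],
  ],
)

```text
time_s: 25.8
position: [0.6677, -0.0484, 0.1987]
tool_rot: [[-0.002, -0.985, 0.172], [0.001, 0.172, 0.985], [-1.0, 0.002, 0.001]]
ft_force: [0.7, 0.5, 0.2]
grip_width: 0.0855
```

```bash
python3 - <<'E'
from ga import *
shot("scene","k1",(230,170,390,290),5)
rel=np.array([.50554,.13322])-h[:2]; th=np.radians(84.3); c,s=np.cos(th),np.sin(th); x=[h[0]+c*rel[0]-s*rel[1],h[1]+s*rel[0]+c*rel[1],.08]; print(observe()["position"])
line(x,np.degrees(d[2])-90+84.3,1,4)
E
```

```text
[ 0.66745418 -0.04854477  0.19894903]
[[0.59,-0.0,-0.0,-0.0,0.001,-0.002,1],[0.6,-0.0,-0.01,-0.001,0.0,0.0,1],[0.59,-0.01,-0.0,0.0,0.0,0.0,1],[0.6,0.0,-0.0,-0.0,0.0,0.0,1]]
max 0.6 0.002
```

View pics/k1.png

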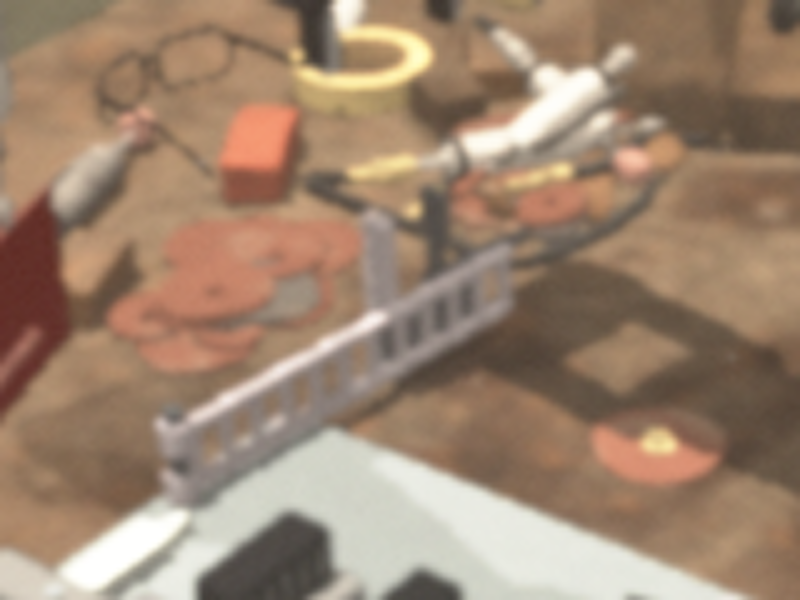

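Gate still where left; post and paddle free at (378,260) and (434,230). Descend.

>>> drive_tool(
  targets=[
    [[0.6,0,-0.01,0,0.001,0,1],[0.6,0,0,0,0,0,1],[0.6,-0.01,0,0,0,0,1],[0.55,0,0,0,0,0,1],[0,0,0,0,0,0,1]],
  ],
)

```text
time_s: 26.35
position: [0.6658, -0.0492, 0.0781]
tool_rot: [[-0.008, -0.985, 0.172], [0.002, 0.172, 0.985], [-1.0, 0.008, 0.001]]
ft_force: [-0.9, 0.7, -0.5]
grip_width: 0.0852
```

```bash
python3 - <<'E'
from ga import *
shot("scene","k2",(230,170,390,290),5); print(observe()["position"],observe()["ft_force"])
E
```

```text
[ 0.66716666 -0.04961081  0.08081071] [ 0.27544465 -0.13252246  0.58554854]
```

View pics/k2.png

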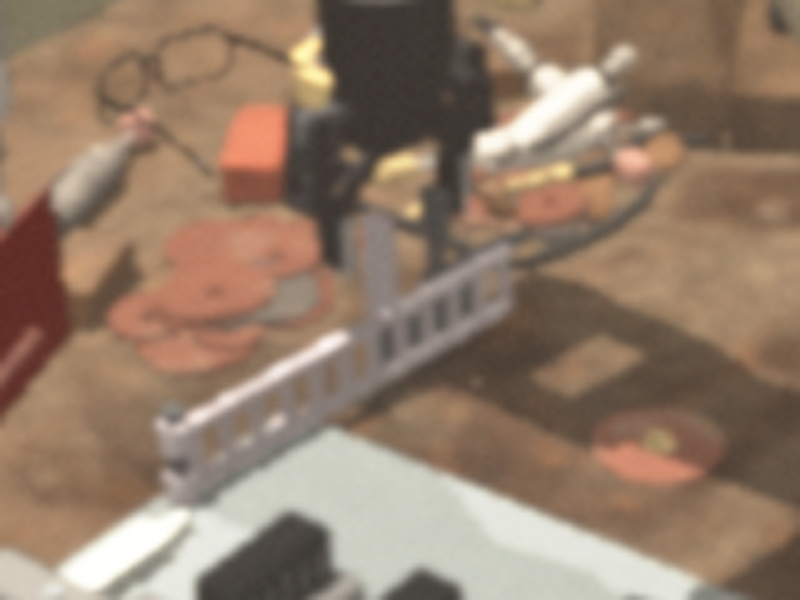

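>>> drive_tool(
  targets=[
    [[0,0,0,0,0,0,-0.2],[0,0,0,0,0,0,-0.2],[0,0,0,0,0,0,-0.2],[0,0,0,0,0,0,-0.2],[0,0,0,0,0,0,-0.2]],
  ],
  force=25,
)

```text
time_s: 26.9
position: [0.6689, -0.0511, 0.0834]
tool_rot: [[0.002, -0.985, 0.171], [-0.002, 0.171, 0.985], [-1.0, -0.003, -0.001]]
ft_force: [-0.2, -1.3, 6.2]
grip_width: 0.0409
```

```bash
python3 - <<'E'
from ga import *
from arc import arc
shot("scene","k3",(230,170,390,290),5)
o=observe(); P=o["position"]; R=o["tool_rot"]; r=P-h; r0=np.array([.50554,.13322])-h[:2]
th=(np.arctan2(r[1],r[0])-np.arctan2(r0[1],r0[0]))%(2*np.pi); print(P,o["grip_width"],o["ft_force"],th,np.hypot(r[0],r[1]),np.hypot(*r0))
arc(P,np.degrees(np.arctan2(R[1,2],R[0,2])),-np.linspace(0,th,21)[1:],-.2)
E
```

```text
[ 0.66895239 -0.05105495  0.0834144 ] 0.04055748688399066 [-2.61645633e-03 -3.73609886e-01  7.23438560e+00] 1.47887332228587 0.18358023925490216 0.18190643436504145
[[-0.0,0.27,-0.01,0.074,-0.001,0.003,-0.2],[-0.0,0.27,-0.01,0.074,-0.0,-0.0,-0.2],[-0.0,0.27,-0.01,0.074,-0.0,-0.0,-0.2],[-0.0,0.28,-0.01,0.074,-0.0,-0.0,-0.2],[-0.0,0.27,-0.01,0.074,-0.0,-0.0,-0.2]]
[[-0.0,0.27,-0.01,0.074,-0.0,-0.0,-0.2],[-0.0,0.27,-0.0,0.074,-0.0,-0.0,-0.2],[-0.0,0.27,-0.01,0.074,-0.0,-0.0,-0.2],[-0.0,0.27,-0.01,0.073,-0.0,-0.0,-0.2],[-0.0,0.27,-0.01,0.074,-0.0,-0.0,-0.2]]
[[-0.0,0.27,-0.01,0.074,-0.0,0.0,-0.2],[-0.0,0.28,-0.01,0.074,-0.0,0.0,-0.2],[-0.0,0.27,-0.01,0.074,-0.0,0.0,-0.2],[-0.0,0.27,-0.01,0.074,-0.0,0.0,-0.2],[-0.0,0.27,-0.01,0.074,-0.0,0.0,-0.2]]
[[-0.0,0.27,-0.01,0.074,-0.0,0.0,-0.2],[-0.0,0.27,-0.01,0.074,-0.0,0.0,-0.2],[-0.0,0.27,-0.01,0.074,-0.0,0.0,-0.2],[-0.0,0.27,-0.01,0.074,-0.0,0.0,-0.2],[-0.0,0.28,-0.0,0.074,-0.0,0.0,-0.2]]
max 0.28 0.074
```

View pics/k3.png

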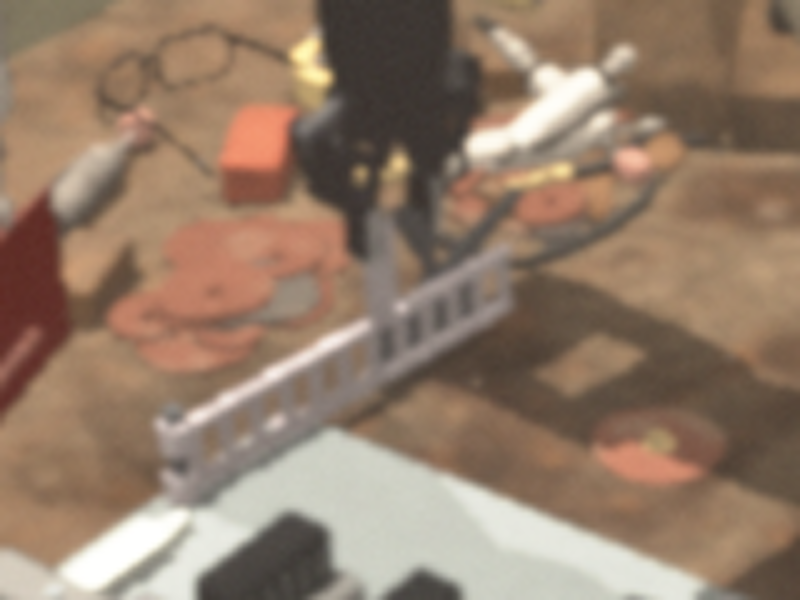

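>>> drive_tool(
  targets=[
    [[0,0.27,-0.01,0.074,0,0.003,-0.2],[0,0.27,-0.01,0.074,0,0,-0.2],[0,0.27,-0.01,0.074,0,0,-0.2],[0,0.28,-0.01,0.074,0,0,-0.2],[0,0.27,-0.01,0.074,0,0,-0.2]],
  ],
)

```text
time_s: 27.45
position: [0.6036, -0.0315, 0.0833]
tool_rot: [[-0.0, -0.855, 0.519], [-0.0, 0.519, 0.855], [-1.0, 0.0, -0.0]]
ft_force: [3.7, 1.8, 4.7]
grip_width: 0.0407
```

>>> drive_tool(
  targets=[
    [[0,0.27,-0.01,0.074,0,0,-0.2],[0,0.27,0,0.074,0,0,-0.2],[0,0.27,-0.01,0.074,0,0,-0.2],[0,0.27,-0.01,0.073,0,0,-0.2],[0,0.27,-0.01,0.074,0,0,-0.2]],
  ],
)

```text
time_s: 27.95
position: [0.5508, 0.0098, 0.0834]
tool_rot: [[-0.0, -0.61, 0.792], [0.0, 0.792, 0.61], [-1.0, 0.0, -0.0]]
ft_force: [5.3, 2.3, 3.2]
grip_width: 0.041
```

>>> drive_tool(
  targets=[
    [[0,0.27,-0.01,0.074,0,0,-0.2],[0,0.28,-0.01,0.074,0,0,-0.2],[0,0.27,-0.01,0.074,0,0,-0.2],[0,0.27,-0.01,0.074,0,0,-0.2],[0,0.27,-0.01,0.074,0,0,-0.2]],
  ],
)

```text
time_s: 28.45
position: [0.5165, 0.0678, 0.0834]
tool_rot: [[0.001, -0.282, 0.959], [0.001, 0.959, 0.282], [-1.0, 0.0, 0.002]]
ft_force: [11.0, 1.6, -1.1]
grip_width: 0.0414
```

```bash
python3 - <<'E'
from ga import *
from arc import arc
shot("scene","k4",(210,190,430,350),3.6)
o=observe(); P=o["position"]; R=o["tool_rot"]; r=P-h; r0=np.array([.50554,.13322])-h[:2]
th=(np.arctan2(r[1],r[0])-np.arctan2(r0[1],r0[0]))%(2*np.pi); print(P,o["grip_width"],o["ft_force"],th,np.hypot(r[0],r[1]),np.degrees(np.arctan2(R[1,2],R[0,2])-th)-np.degrees(d[2])+90)
arc(P,np.degrees(np.arctan2(R[1,2],R[0,2])),-np.linspace(0,th,6)[1:],-.2)
E
```

```text
[0.51587405 0.06948542 0.08337541] 0.04063161339507084 [ 7.21196053  2.92286176 -0.05994861] 0.3562747852074919 0.1824604706742169 -0.08680456927132241
[[0.0,0.26,-0.01,0.071,0.002,-0.001,-0.2],[0.0,0.26,-0.01,0.072,-0.0,-0.0,-0.2],[0.0,0.26,-0.0,0.071,-0.0,-0.0,-0.2],[0.0,0.26,-0.01,0.071,-0.0,-0.0,-0.2],[0.0,0.26,-0.01,0.071,-0.0,-0.0,-0.2]]
max 0.26 0.072
```

View pics/k4.png

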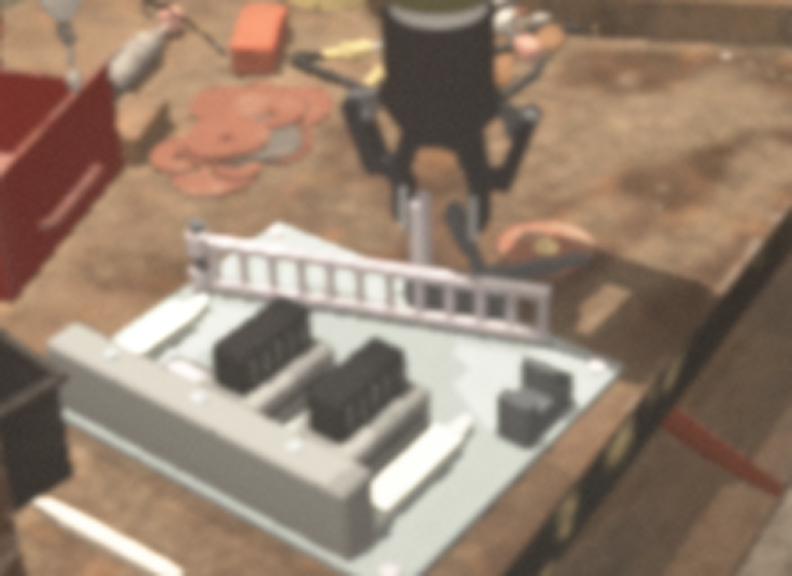

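>>> drive_tool(
  targets=[
    [[0,0.26,0,0.071,0.002,0,-0.2],[0,0.26,0,0.072,0,0,-0.2],[0,0.26,0,0.071,0,0,-0.2],[0,0.26,-0.01,0.071,0,0,-0.2],[0,0.26,-0.01,0.071,0,0,-0.2]],
  ],
)

```text
time_s: 29.0
position: [0.5055, 0.1311, 0.0834]
tool_rot: [[-0.002, 0.07, 0.998], [-0.001, 0.998, -0.07], [-1.0, -0.001, -0.002]]
ft_force: [5.6, -32.8, 6.4]
grip_width: 0.041
```

```bash
python3 st.py; python3 - <<'E'
from ga import *
shot("scene","k5",(210,190,430,350),3.6)
o=observe(); P=o["position"]; r=P-h; r0=np.array([.50554,.13322])-h[:2]
print((np.arctan2(r[1],r[0])-np.arctan2(r0[1],r0[0])+3)%(2*np.pi)-3)
E
```

```text
dock [-0.0137  0.0464  0.0834] F dock [-32.3  -7.9   6.4] M [-5.11 -0.53 -0.25] w 0.041 dyaw 0.14 t 29.0
0.009039959095739292
```

View pics/k5.png

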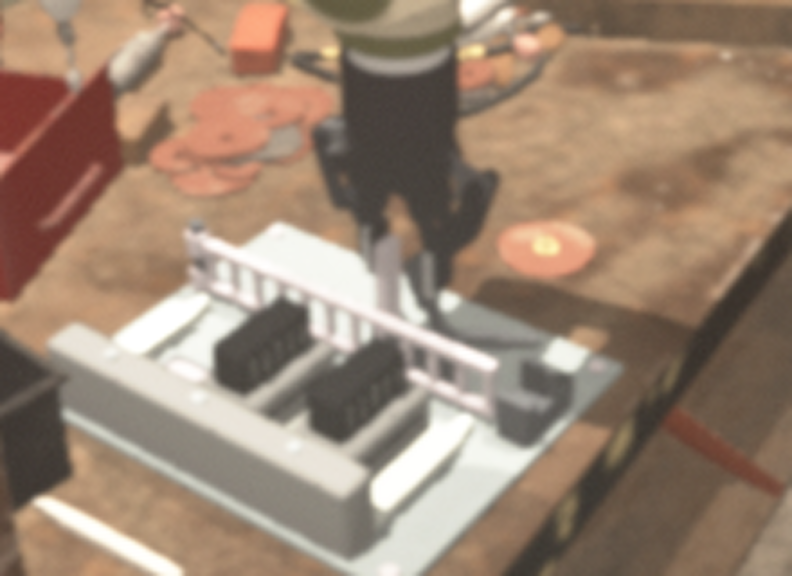

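>>> drive_tool(
  targets=[
    [[0,-0.05,0,0,0,0,-0.2],[0,0,0,0,0,0,1],[0,0,0,0,0,0,1],[0,0,0,0,0,0,1],[0,0,0,0,0,0,1]],
  ],
)

```text
time_s: 29.55
position: [0.5041, 0.1288, 0.0822]
tool_rot: [[-0.006, 0.066, 0.998], [0.0, 0.998, -0.066], [-1.0, -0.0, -0.006]]
ft_force: [0.5, 0.7, 0.0]
grip_width: 0.0856
```

```bash
python3 st.py; python3 - <<'E'
from ga import *
shot("scene","k6",(210,190,430,350),3.6)
E
```

```text
dock [-0.016   0.0477  0.0822] F dock [ 0.7 -0.4  0. ] M [-0.   -0.06  0.08] w 0.0856 dyaw 0.36 t 29.55
```

View pics/k6.png

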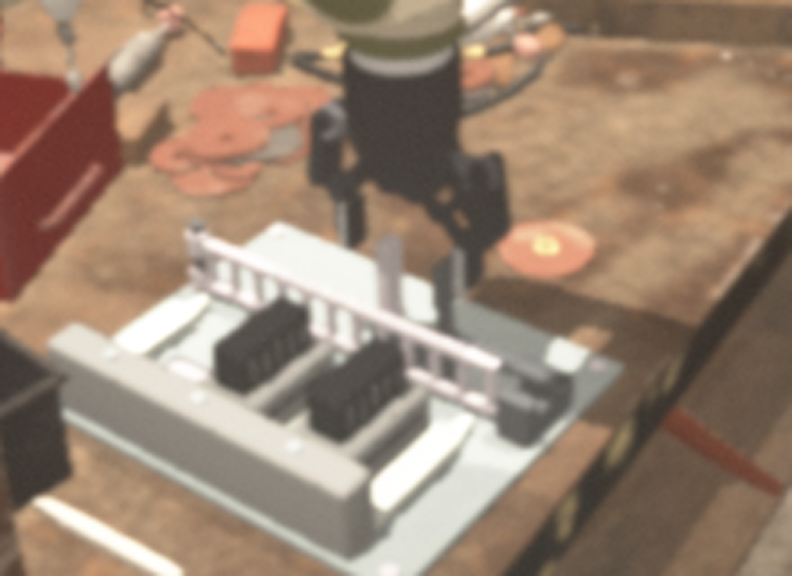

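>>> drive_tool(
  targets=[
    [[-0.4,0,0,0,0,0,1],[-0.8,0,0,0,0,0,1],[-0.9,0,0,0,0,0,1],[-0.6,0,0,0,0,0,1],[0,0,0,0,0,0,1]],
  ],
)

```text
time_s: 30.1
position: [0.5064, 0.1289, 0.2214]
tool_rot: [[0.002, 0.066, 0.998], [0.0, 0.998, -0.066], [-1.0, 0.001, 0.002]]
ft_force: [0.5, -0.3, -0.4]
grip_width: 0.0854
```

>>> drive_tool(
  targets=[
    [[0,-0.9,-0.3,0,0,0,1],[0,-0.9,-0.3,0,0,0,1],[0,-0.9,-0.3,0,0,0,1],[0,-0.9,-0.3,0,0,0,1],[0,-0.9,0,0,0,0,1]],
  ],
)

```text
time_s: 30.6
position: [0.4281, -0.0927, 0.217]
tool_rot: [[-0.007, 0.066, 0.998], [0.001, 0.998, -0.066], [-1.0, 0.001, -0.007]]
ft_force: [1.2, 0.3, 0.2]
grip_width: 0.0856
```

>>> drive_tool(
  targets=[
    [[0,-0.9,0,0,0,0,1],[0,-0.6,0,0,0,0,1],[0,0,0,0,0,0,1]],
  ],
)

```text
time_s: 30.9
position: [0.4247, -0.1696, 0.2166]
tool_rot: [[-0.007, 0.07, 0.998], [0.001, 0.998, -0.07], [-1.0, 0.0, -0.007]]
ft_force: [0.2, 1.2, 0.5]
grip_width: 0.0854
```

```bash
python3 st.py; python3 - <<'E'
from ga import *
q=shot("scene"); t=shot("top")
k=np.array([[-.012,.032,.112],[-.012,.078,.112],[0,-.135,.058],[0,.1,.058]])
for n,p in(("m",q),("mt",t)):
    im=p["image"].copy(); draw(p,T2(d,k),im,(255,0,0),1)
    if n=="mt":
      for y in(.078,0.):
        P=packpts([*T2(d,[[.08,y,0]])[0][:2],d[2]]); P[:,2]+=.008; draw(p,P,im,(0,255,0),1)
    save(p,n,(200,190,420,360) if n=="m" else (200,170,360,320),3.6 if n=="m" else 5,im)
save(q,"mp",(200,190,420,360),3.6)
E
```

```text
dock [-0.3194  0.1052  0.2166] F dock [ 1.2 -0.1  0.5] M [-0.04  0.01  0.01] w 0.0854 dyaw 0.12 t 30.9
```

View pics/m.png

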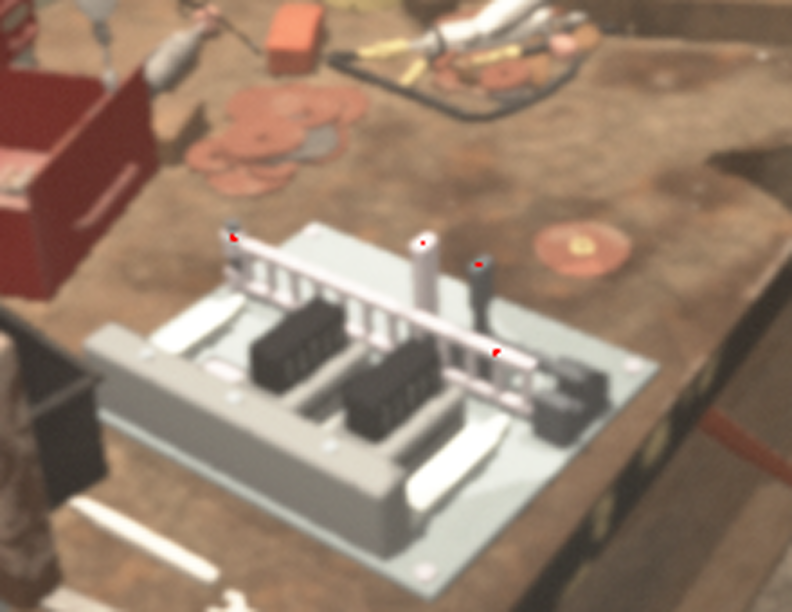

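View pics/mt.png

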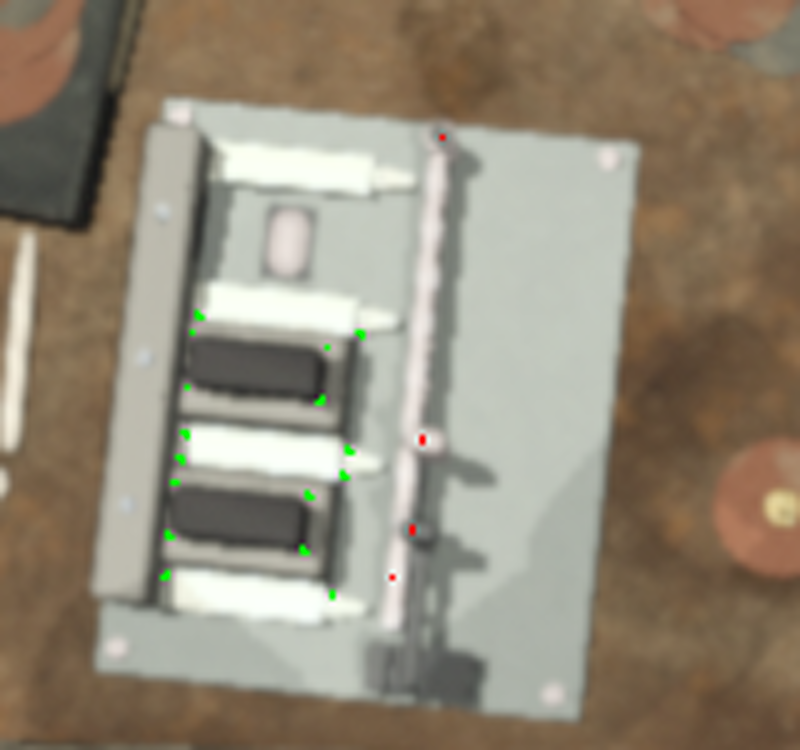

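```bash
python3 - <<'E'
from ga import *
for n in("scene","top"):
    a=cv2.cvtColor(cv2.imread(f"pics/{n}0.png"),6).astype(float); b=cv2.cvtColor(get_image(n)["image"],cv2.COLOR_RGB2GRAY).astype(float)
    for nm,(x0,y0,x1,y1) in ({"lever":(322,255,342,290),"barcatch":(340,280,375,320),"post":(308,250,326,285)} if n=="scene" else {"lever":(276,268,292,284),"bar":(278,282,300,300),"post":(278,250,292,264)}).items():
        A=a[y0:y1,x0:x1]; r=cv2.matchTemplate(b[y0-6:y1+6,x0-6:x1+6].astype(np.float32),A.astype(np.float32),cv2.TM_CCOEFF_NORMED); m=np.unravel_index(r.argmax(),r.shape); print(n,nm,m[1]-6,m[0]-6,r.max().round(3))
print(observe()["time_s"])
E
```

```text
scene lever 1 0 0.983
scene barcatch 1 0 0.967
scene post 0 0 0.979
top lever 1 0 0.989
top bar 1 0 0.965
top post 0 0 0.944
31.1
```

```bash
python3 - <<'E'
from ga import *
for n in("scene","top"):
    a=cv2.cvtColor(cv2.imread(f"pics/{n}0.png"),6).astype(np.float32); b=np.mean([cv2.cvtColor(get_image(n)["image"],cv2.COLOR_RGB2GRAY).astype(np.float32) for _ in range(3)],0).astype(np.float32)
    for nm,(x0,y0,x1,y1) in ({"levertop":(326,256,340,276),"bar":(340,280,375,320),"post":(308,250,326,280)} if n=="scene" else {"lever":(276,268,292,284),"bar":(278,282,300,300),"post":(278,250,292,264),"bars":(278,200,294,245)}).items():
        w=np.eye(2,3,dtype=np.float32)
        try:
            c,w=cv2.findTransformECC(a[y0:y1,x0:x1],b[y0:y1,x0:x1],w,cv2.MOTION_TRANSLATION,(3,200,1e-6),None,3); print(n,nm,w[:,2].round(2),round(c,3))
        except cv2.error as e: print(n,nm,"fail")
E
```

```text
scene levertop [ 0.69 -0.  ] 0.99
scene bar [ 0.51 -0.32] 0.922
scene post [ 0.45 -0.26] 0.902
top lever [0.8 0.1] 0.991
top bar [ 1.15 -0.25] 0.897
top post [0.44 0.18] 0.794
top bars [0.21 0.68] 0.934
```

```bash
python3 -c "
from rig import close_job,observe
print(observe()['ft_force']); print(close_job())"
```

```text
[ 0.24825835 -1.03210566  0.12603421]
the job is handed in; nothing more can be done
None
```

The job is handed in at about 31 s of the 210 s allowed. Both packs are on charge and the gate is shut and latched. The verdict is not reported, so this rests on my own checks.

**What I did:** I squeezed the thumb lever against the grip post, which lifted the latch bar, and swung the gate open to about 1.47 rad. Only two packs were on the bench. I slid the nearer one into shoe 2 and the other into shoe 1, contacts first, pushing each to the end stop (20 N and 16 N). Then I squeezed the lever again, swung the gate back to its stop and let go, so the bar fell into its catch.

**Last checks:**
- **Packs:** both lie within about 1 px (2–3 mm) of the home position drawn over the top picture. The detent joints can't be read directly. I infer that they hold because the force pulled the packs inward (1.3 N and 4 N) just before the end stop.
- **Gate:** it sits about 0.01 rad ajar, because I eased off about 2.5 mm before letting go. The limit is 0.04 rad.
- **Latch:** compared with the first pictures, the lever is back to within about 0.3 mm along the gate, so the bar should be down. The bar itself matched less well (about 0.3 px off, correlation 0.9).
- **Bystanders:** the disc shows no movement in the pictures. I never moved near the punch or the file.
- **Robot:** it stands clear of everything, with about 1 N at the wrist, which is noise level.

I saw no knocked pack and no slackened grip.

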